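# Set the carton taper's side rail to the sample carton

## Robot

A 6-joint arm with a two-finger parallel gripper is mounted at the origin on a cart in front of the work surface, level with it; the furniture and walls round the work are solid. World frame = base frame: x ahead of the robot, y to its left, z up, the work surface at z = 0. Lengths are in mm, angles in degrees, forces in N, time in s.
With the tool pointing down it reaches from about 325 to 900 mm from the base axis. Payload 3.5 kg.
Tool frame: the origin (TCP) lies between the finger pads; the fingertips stand tcp_to_tips ahead of it and the grasp point (between the pads) lies 11 mm behind it (tcp_to_tips is the distance from the TCP to the fingertips, in mm); z points along the fingers, y is the direction in which the jaws open and shut (so a half turn about z gives the same grasp; the last joint's range is limited). The gripper opens to 85 mm and grips with 20 to 120 N. Pads are 22 mm wide; open, the fingers measure 114 mm over their backs; the gripper's body (76 mm by 85 mm) begins 54 mm behind the grasp point. The pads swing forward as they close: fully open they stand 13 mm farther back than shut.
Start: joints at [-77.831, 15.837, -1.513, 72.651, 0, 84.076], TCP at [194.098, -594.094, 239.313] pointing down, gripper open.
Joint ranges: [-178.77, 178.77], [-48.84, 107.48], [-61.69, 71.31], [-111.58, 123.2], [-90, 87.43], [-180, 180]. Speed limits (degrees/s): [147.25, 147.25, 180, 180, 180, 180].

## Interface

Orientations are given as [roll, pitch, yaw] about the fixed x, y, z axes, in that order (R = Rz(yaw) Ry(pitch) Rx(roll)).
In Python, from cell import sense, capture, close_job, tcp_to_tips gives the robot as it stands.
- The arm moves only by the shell command python3 -m crank 'ROWS' [FORCE]. ROWS is JSON, a list of rows, each a list of 7 numbers: the turn, a rotation vector about the tool's x, y, z scaled (see below), then the shift along the tool's x, y, z scaled (see below), then the opening, from 0 (shut) to 1 (fully open). In form: [[ax, ay, az, tx, ty, tz, claw], ...]. A call has 1 to 10 rows; each row is the pose to reach, as a shift and turn from the pose commanded when the call began, along the tool's axes at that moment; what a row does not reach only later rows make up. The controller multiplies each number of a shift by 150 mm and each number of a turn by 45 degrees. A row lasts 1/12 s, in which the tool goes at most 41.7 mm and 7.16 degrees, less where a joint would pass 70% of its speed; a pose out of reach is approached as far as the arm can. A call with a number of a shift or a turn outside -1 to 1 is refused whole. A call with a gripper value outside its range is refused whole. The fingers move at their own pace and stop on an object; FORCE is the grip in N (left out, the last holds). Time passes only in rows, so rows that repeat a pose let the fingers close. It gives the time, the measured TCP pose, the force and the opening at its end, in the units of the state.
- sense(): the state, without advancing time (a new reading comes with each control period).
- capture(name): name is "side" or "top"; returns a dict with "pixels" (480x640x3 uint8, red, green, blue), "K" (3x3 intrinsics, pixels), "world_from_camera" (4x4, takes a point from camera to world coordinates). Camera axes: x right, y down, z forward; pixel columns grow to the right and rows downward; lengths in mm; the calibration is good to about 2 mm. A picture is of the moment at which its call begins. There is no depth.
- close_job(): hands the job in, once; it reports no verdict.
The state is a dict: "time": time; "qpos": joint angles; "qd": joint speeds; "joint_torque": joint torques, N m; "tool_pos": TCP position; "orientation": TCP orientation; "wrist_force": force on the tool from outside, world axes, zero at the start; "wrist_torque": the same for the moment, N m; "width": finger opening in mm.
Only numpy, scipy, OpenCV 4.12 (cv2) and the standard library are available. Lean on these libraries where they do the work, as an engineer would, in place of code of your own. Each camera call takes 0.05 s, during which the arm holds its last target.

## Task

Set up the small carton taper for the plain brown sample carton. Stand the carton upright on the machine's roller bed between the two low rails, its long sides along the rails and level with the middle of the sprung rail, then wind the handwheel clockwise by its crank handle until the sprung rail has pushed the carton squarely against the fixed rail and its springs have given by about half their travel - snug, never bottomed out or crushing the carton. Then swing the clamp lever under the handwheel clockwise right round to its stop to lock the setting, leaving the carton in place and the white box and the black charger where they are.

Things in the scene. Friction and masses are not known exactly. Their poses are not given: they have to be found in the camera images.
- taper: the carton taper, a machine fixed to the bench: grey frame, roller bed, tape head with a roll at its far end. Origin: on the bench under the bed. x: along both rails, away from the robot; y: left, across the bed; z up. All sizes are in this frame. Bed top z = 45 mm, flat, x -130 to 195, y -147 to 97. Tape head: x > 110, up to 222 mm high, y -20 to 95. Gearbox under the wheel: x +-55, y -265 to -155, top 79 mm
- carton: the sample carton, plain brown closed cardboard, 70 (x) x 133 (y, long) x 57 mm (z), 0.13 to 0.25 kg, standing on the bench. Origin: centre of its underside. To be gripped across its 70 mm width; on the bed its y axis lies along the taper's x axis (either way round)
- bed_spot (a point): point on the bed, at the taper's x = 0, y = 25 mm, over which the centre of the carton's underside stands when it is against the fixed rail at mid-length of the sprung rail. Along the rails the carton may stand up to 45 mm off
- fixed_rail_face (a point): middle of the fixed rail's inner face (taper x = 0, y = 60 mm), 13 mm above the bed. The aluminium rail is on the left of the bed, 26 mm high
- sprung_rail_face (a point): middle of the sprung rail's inner face, 15 mm above the bed (rail 185 mm long, top 28 mm above the bed). The rail is on the right of the bed, parallel to the fixed rail and 128 to 160 mm from it at the start. Winding the handwheel clockwise carries it toward the fixed rail; it pushes a carton that stands clear of the fixed rail sideways along until that touches
- sprung_rail (a joint): how far the sprung rail is pushed back on its springs against the carriage behind it, m: 0 free, 0.012 bottomed out. 1.5 N to start, then 0.5 N per mm; pushing the carton over the bed takes 0 to 4 mm of it. Right when the carton is held against the fixed rail with 0.002 to 0.0105 here; aim at 0.006
- handwheel (a joint): angle of the handwheel, rad, grows clockwise seen from above; starts at 0 to 3.3, range to 11.3. As it grows, a rack and pinion moves the carriage of the sprung rail toward the fixed rail, 60 mm a turn (9.55 mm per rad); gap between the rails with the springs free: 160 mm at 0. Friction holds the wheel where it is left (about 0.1 N m to turn)
- wheel_axis (a point): fixed point on the vertical axis of the handwheel (taper x = 0, y = -205 mm), 144 mm above the bench, at the same height as crank_grip. The wheel: black rim 127 mm over all, top at 115 mm, hub top at 117 mm
- crank_grip (a point): grip point at mid-height of the upright crank handle on the wheel's rim, 56 mm from the wheel axis: round, black, 25 mm thick, from 118 to 169 mm above the bench. It turns freely on its own pin, so a hand that holds it need not turn as it goes round. At handwheel = 0 it is on the taper's -x side of the axis
- clamp_lever (a joint): angle of the clamp lever, rad, grows clockwise seen from above: 0 free, 1.25 at its stop. Starts at 0 to 0.15, stays where it is left (about 0.2 N m to move, more as it tightens). It brakes the wheel: locked, the wheel cannot be wound. Locked above 1.05
- lever_tip (a point): middle of the black upright knob on the end of the clamp lever, 98 mm above the bench: 23 mm thick, 76 to 112 mm above the bench. The lever turns about the wheel's axis, below the wheel; the knob is 108 mm from the axis, outside the rim. At 0 it points 52 degrees to the right of the taper's +x direction; clockwise brings it round the right-hand side, toward the robot
- label_box: bystander: white closed box 74 (x) x 106 (y) x 49 mm, origin at the centre of its underside; it stands beside the carton, either may be the nearer
- charger: bystander: black charger brick 65 x 100 x 35 mm on the bench to the right of the machine, origin at the centre of its underside

How it is judged:
By the outcome, as a careful person would: the job done as asked, in the order asked, and still so for the second after the job is handed in, with the robot touching nothing.
It also fails if it takes over 72 s, if anything falls off the work surface, if the arm or the gripper's body presses on something with over 40 N, if the wrist force passes 120 N, or if a joint passes its speed limit or range.

## Working session

There is one attempt and no reset: what is moved stays moved. The work goes in short steps, Python scripts to look and compute and a shell command to move; the robot and the scene stay as the last step left them, time stands still between calls to the robot, and variables do not carry over. Pictures are saved under pics/ and viewed, and the job is handed in when it is done.

```bash
ls; mkdir -p pics
python3 - <<'E'
from cell import sense,capture,tcp_to_tips
import cv2,numpy as np
print(tcp_to_tips if not callable(tcp_to_tips) else tcp_to_tips())
s=sense();print(s)
for n in("top","side"):
    c=capture(n);cv2.imwrite(f"pics/{n}0.png",c["pixels"][:,:,::-1]);print(n,c["K"].tolist(),np.round(c["world_from_camera"],4).tolist())
E
```

```text
pics
8.0
{'time': 0.0, 'qpos': array([-7.78292450e+01,  1.58782700e+01, -1.59744928e+00,  7.26509162e+01,
       -1.39637260e-03,  8.40750568e+01]), 'qd': array([-0.0302287 , -0.04159734,  0.00686093,  0.03229166,  0.0545491 ,
       -0.03455609]), 'joint_torque': array([ 1.05617142e-03, -4.45506155e+01,  2.95203549e+01,  1.64309854e-02,
        1.47549654e-04, -9.72431906e-06]), 'tool_pos': array([ 193.9454757 , -593.34836534,  238.16278781]), 'orientation': array([-1.79873897e+02, -1.16830951e-02,  1.80956869e+01]), 'wrist_force': array([ 0.28945342, -0.32092128, -0.85663609]), 'wrist_torque': array([-0.01643118, -0.02120569, -0.02526474]), 'width': 85.28758191362215}
top [[520.3764781649634, 0.0, 320.2549100006229], [0.0, 520.3764781649634, 239.21091163167952], [0.0, 0.0, 1.0]] [[0.0125, -0.986, 0.166, 343.6353], [-0.9998, -0.0097, 0.0177, -53.3732], [-0.0158, -0.1662, -0.986, 1335.4789], [0.0, 0.0, 0.0, 1.0]]
side [[497.7996644819108, 0.0, 321.8074811240253], [0.0, 497.7996644819108, 239.17550349795744], [0.0, 0.0, 1.0]] [[-0.89, -0.2399, 0.3879, 98.6385], [-0.4559, 0.4444, -0.7712, 906.6723], [0.0126, -0.8631, -0.5048, 717.9646], [0.0, 0.0, 0.0, 1.0]]
```

View pics/top0.png

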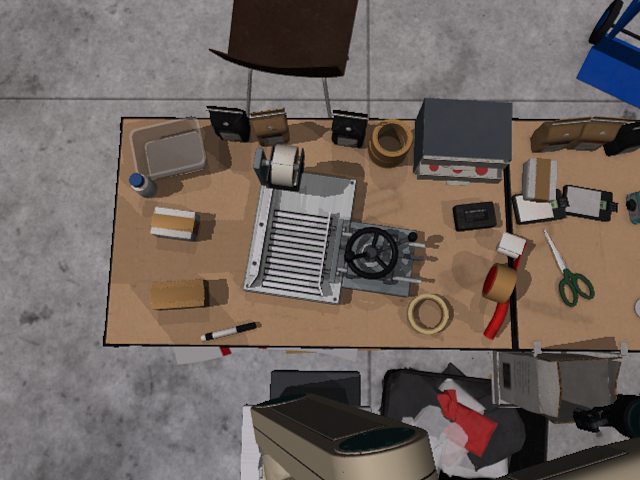

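View pics/side0.png

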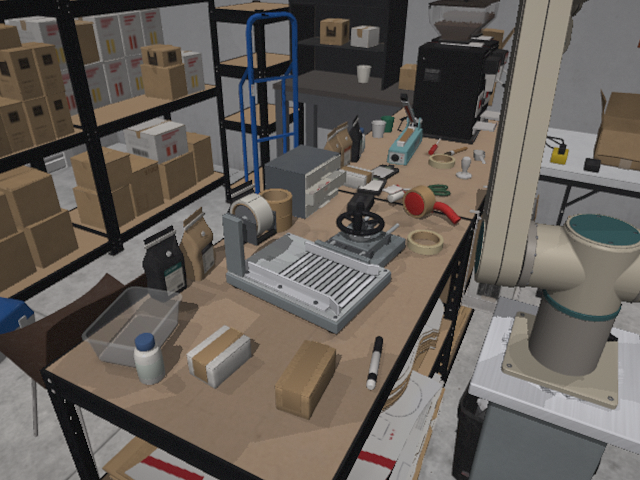

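The top view shows the carton at about (179,294), the label box at (174,223), the wheel at (371,252), the lever knob near (412,237) and the charger at (474,216). I'll zoom in.

Run:
```python
import cv2
t=cv2.imread("pics/top0.png");s=cv2.imread("pics/side0.png")
cv2.imwrite("pics/t_z.png",cv2.resize(t[150:310,235:435],None,fx=4,fy=3.75,interpolation=2)[:600])
cv2.imwrite("pics/t_c.png",cv2.resize(t[200:320,140:300],None,fx=5,fy=5,interpolation=2))
cv2.imwrite("pics/s_z.png",cv2.resize(s[170:320,220:420],None,fx=4,fy=4,interpolation=2))
cv2.imwrite("pics/s_c.png",cv2.resize(s[310:430,180:340],None,fx=5,fy=5,interpolation=2))
```

```text
(no output)
```

View pics/t_z.png

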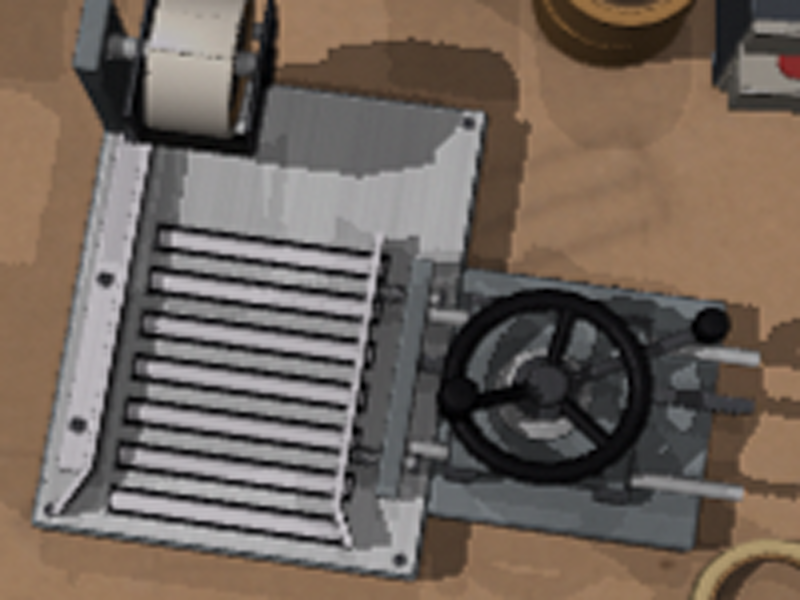

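View pics/t_c.png

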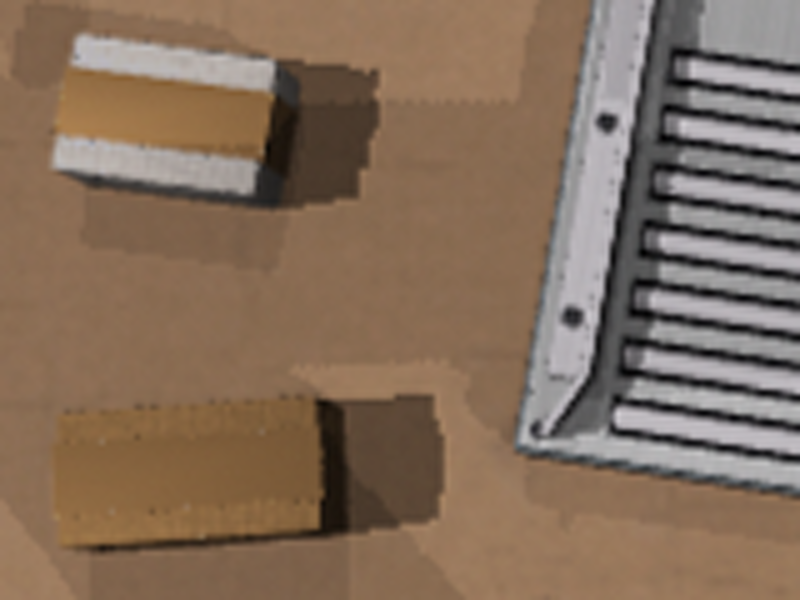

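View pics/s_z.png

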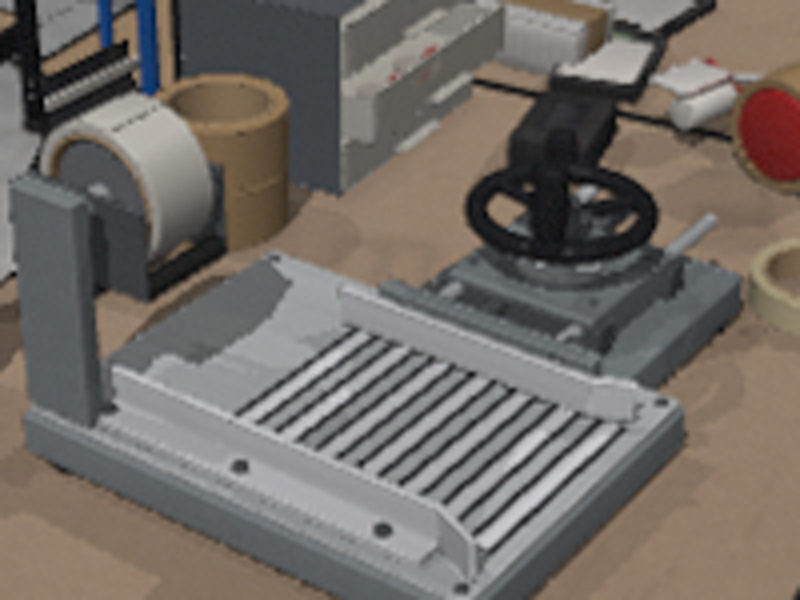

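View pics/s_c.png

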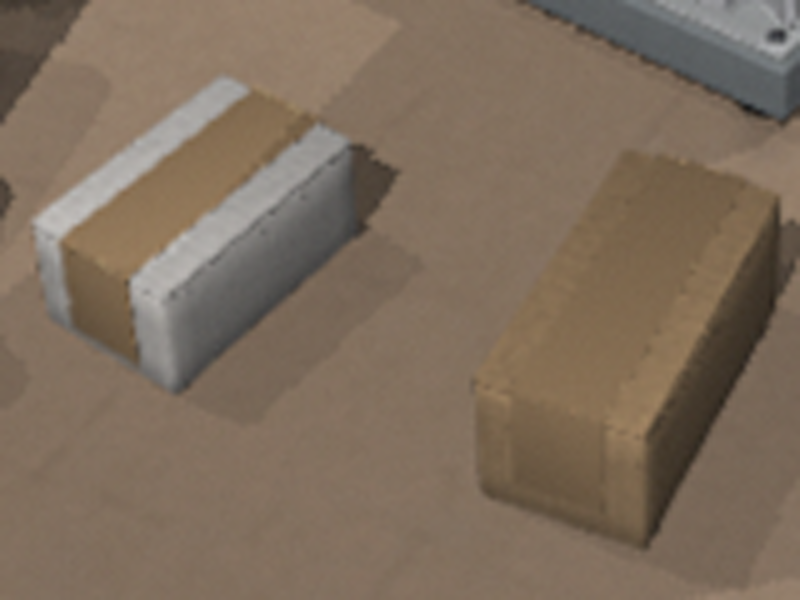

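```bash
cat > h.py <<'E'
import numpy as np,cv2
from cell import sense,capture
CAL={}
def cal(n):
    if n not in CAL:
        c=capture(n);CAL[n]=(np.array(c["K"]),np.array(c["world_from_camera"]),c["pixels"])
    return CAL[n]
def ray(n,u,v,z):
    K,T,_=cal(n);d=T[:3,:3]@np.linalg.solve(K,[u,v,1]);o=T[:3,3];return o+d*(z-o[2])/d[2]
def proj(n,P):
    K,T,_=cal(n);c=(np.atleast_2d(P)-T[:3,3])@T[:3,:3];q=c@K.T;return q[:,:2]/q[:,2:]
def tz(a,b):return a/4+235,b/3.75+150
def tc(a,b):return a/5+140,b/5+200
def sz(a,b):return a/4+220,b/4+170
def sc(a,b):return a/5+180,b/5+310
E
python3 - <<'E'
from h import *
from scipy.optimize import least_squares
obs=[("top",tz(485,112),(195,-147,45)),("top",tz(414,573),(-130,-147,45)),("top",tz(36,522),(-130,97,45)),("top",tz(547,385),(0,-205,110)),
("side",sz(275,257),(195,-147,45)),("side",sz(683,402),(-130,-147,45)),("side",sz(465,590),(-130,97,45)),("side",sz(562,216),(0,-205,108))]
def W(p,q):
    c,s=np.cos(p[2]),np.sin(p[2]);return np.array([p[0]+c*q[0]-s*q[1],p[1]+s*q[0]+c*q[1],q[2]])
f=lambda p:np.concatenate([proj(n,W(p,q))[0]-uv for n,uv,q in obs])
r=least_squares(f,[500,0,0]);p=r.x
print("taper",p[:2],np.degrees(p[2]));print(np.round(r.fun.reshape(-1,2),1))
for l,uv,n,z in[("knob",tz(710,325),"top",112),("crank",tz(458,395),"top",169),("crankS",sz(560,140),"side",169)]:
    w=ray(n,*uv,z);d=w[:2]-p[:2];c,s=np.cos(p[2]),np.sin(p[2]);t=np.array([c*d[0]+s*d[1],-s*d[0]+c*d[1]]);e=t-[0,-205]
    print(l,w,"taper",t,"r",np.hypot(*e),"ang from +x cw",np.degrees(np.arctan2(-e[1],e[0])))
for l in("t","s"):
    pts=[tc(58,411),tc(318,398),tc(322,529),tc(60,545)] if l=="t" else [sc(640,150),sc(778,200),sc(648,435),sc(477,385)]
    C=np.array([ray("top" if l=="t" else "side",*q,57)[:2] for q in pts]);print("carton",np.round(C,1).tolist(),C.mean(0),cv2.minAreaRect(C.astype(np.float32)))
pts=[tc(75,36),tc(278,62),tc(255,193),tc(53,168)]
print("box",np.mean([ray("top",*q,49)[:2] for q in pts],axis=0),[np.round(ray("top",*q,49)[:2]) for q in pts])
print("charger",ray("top",474,215,35))
for t in [(382,238),(340,500)]:
    w=ray("top",*tz(*t),73);d=w[:2]-p[:2];print("sprung rail pt",c*d[0]+s*d[1],-s*d[0]+c*d[1])
for t in [(140,420/1.0)]:pass
E
```

```text
taper [548.74761691  49.98493216] -8.081265795886742
[[ 1.  -1.9]
 [ 0.   1.3]
 [-2.8 -0.2]
 [-0.5 -0.5]
 [-0.7 -4.5]
 [ 1.7 -2.1]
 [ 0.7  3.2]
 [ 0.1 -2.4]]
knob [ 557.92182888 -250.90476576  112.        ] taper [  51.38143445 -296.61207776] r 105.03725338097077 ang from +x cw 60.71373141603343
crank [503.73735767 -99.01158987 169.        ] taper [ -23.61773228 -153.84436855] r 56.34443989390545 ang from +x cw -114.78201062321905
crankS [ 513.54633071 -126.33566     169.        ] taper [ -10.0650157  -179.51818078] r 27.39758478265368 ang from +x cw -111.5534307843975
carton [[447.1, 384.9], [455.0, 256.3], [390.8, 251.1], [381.5, 379.5]] [418.60909583 317.92651792] ((418.97174072265625, 317.9744873046875), (65.8089828491211, 129.34886169433594), 4.143401622772217)
carton [[452.4, 256.9], [392.6, 256.9], [381.8, 381.2], [445.1, 389.3]] [417.95908016 321.07789937] ((416.9654541015625, 321.3382568359375), (63.65610122680664, 132.6314239501953), 3.1573657989501953)
box [598.48486835 343.05829988] [array([639., 392.]), array([626., 287.]), array([559., 295.]), array([570., 398.])]
charger [ 628.84911958 -420.21822581   35.        ]
sprung rail pt 86.53902499508234 -94.10106331506287
sprung rail pt -88.64452711852036 -94.86424068843046
```

```bash
cat >> h.py <<'E'
P=np.array([548.7,50.0,np.radians(-8.08)])
def W(q,p=None):
    p=P if p is None else p
    q=np.asarray(q,float);c,s=np.cos(p[2]),np.sin(p[2]);return np.array([p[0]+c*q[0]-s*q[1],p[1]+s*q[0]+c*q[1],q[2]])
def overlay(wh,lv,p=None,names=("top","side"),tag="ov",crop=None):
    L=[]
    L.append(([W(q,p) for q in[(195,-147,45),(-130,-147,45),(-130,97,45),(195,97,45)]],(0,0,255),1))
    L.append(([W((-92,60,71),p),W((92,60,71),p)],(255,0,0),0)); L.append(([W((-92,60,45),p),W((92,60,45),p)],(255,255,0),0))
    y=60-160+9.55*wh
    L.append(([W((-92,y,73),p),W((92,y,73),p)],(0,255,0),0));L.append(([W((-92,y,45),p),W((92,y,45),p)],(0,255,0),0))
    th=np.linspace(0,2*np.pi,40)
    L.append(([W((63.5*np.cos(t),-205+63.5*np.sin(t),108),p) for t in th],(0,0,255),1))
    a=np.pi+wh; g=lambda z,r,a,rr:[W((r*np.cos(a)+rr*np.cos(t),-205-r*np.sin(a)+rr*np.sin(t),z),p) for t in th]
    for z in(118,169):L.append((g(z,56,a,12.5),(255,0,255),1))
    b=np.radians(52)+lv
    for z in(76,112):L.append((g(z,108,b,11.5),(0,255,255),1))
    for n in names:
        im=cal(n)[2][:,:,::-1].copy();x0,y0,x1,y1=(crop or {}).get(n) or {"top":(235,150,435,310),"side":(220,170,420,320)}[n]
        f=800//(x1-x0);im=cv2.resize(im[y0:y1,x0:x1],None,fx=f,fy=f,interpolation=2)
        for pts,col,cl in L:
            q=((proj(n,np.array(pts))-[x0,y0]+.5)*f).round().astype(np.int32);cv2.polylines(im,[q],bool(cl),col,1)
        cv2.imwrite(f"pics/{tag}_{n}.png",im[:600])
E
python3 -c "
from h import *
overlay(1.138,0.1)"
```

```text
(no output)
```

View pics/ov_top.png

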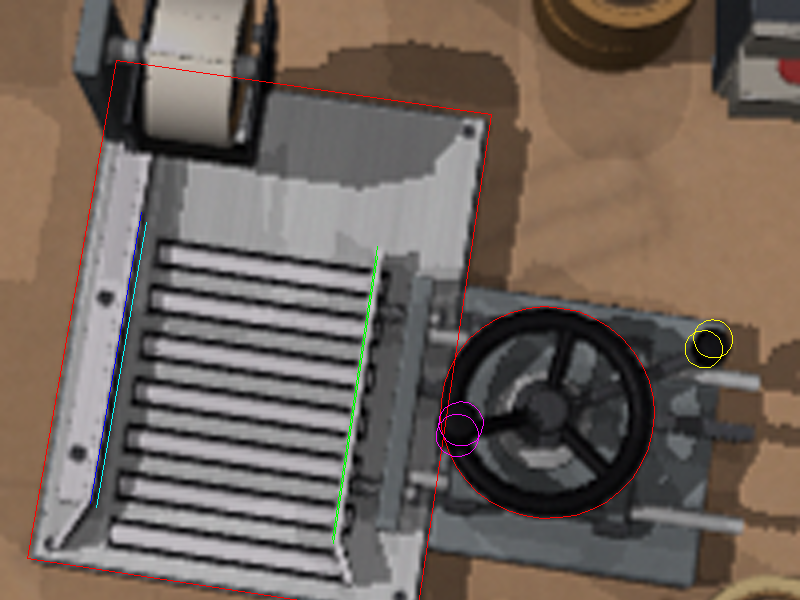

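View pics/ov_side.png

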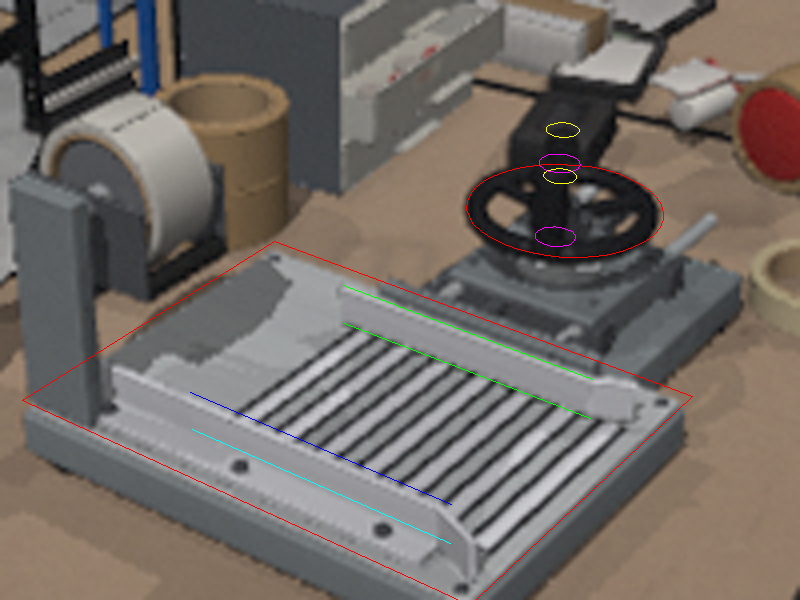

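```bash
cat > pl.py <<'E'
import numpy as np
def ax(yaw):
    c,s=np.cos(np.radians(yaw)),np.sin(np.radians(yaw));return np.array([[c,s,0],[s,-c,0],[0,0,-1]])
def row(a,b):  # a,b=(x,y,z,yaw)
    t=ax(a[3])@(np.array(b[:3])-a[:3])/150
    return [0,0,round(-(b[3]-a[3])/45,3)]+[round(float(v),3) for v in t]
def path(pts):
    for a,b in zip(pts,pts[1:]): print(b,row(a,b),"mm",round(float(np.linalg.norm(np.array(b[:3])-a[:3]))))
E
python3 - <<'E'
from pl import *
path([(194.1,-594.1,239.3,18.1),(320,-500,240,56),(410,-360,240,94),(450,-215,240,94),(455,-70,240,94),(445,75,240,94),(430,210,200,94),(418,319,150,93.6)])
E
```

```text
(320, -500, 240, 56) [0, 0, -0.842, 0.993, -0.336, -0.005] mm 157
(410, -360, 240, 94) [0, 0, -0.844, 1.109, -0.024, 0.0] mm 166
(450, -215, 240, 94) [0, 0, 0.0, 0.946, 0.333, 0.0] mm 150
(455, -70, 240, 94) [0, 0, 0.0, 0.962, 0.101, 0.0] mm 145
(445, 75, 240, 94) [0, 0, 0.0, 0.969, 0.001, 0.0] mm 145
(430, 210, 200, 94) [0, 0, 0.0, 0.905, -0.037, 0.267] mm 142
(418, 319, 150, 93.6) [0, 0, 0.009, 0.73, -0.029, 0.333] mm 121
```

```bash
python3 -m crank '[[0,0,-0.42,0.5,-0.17,0,1],[0,0,-0.84,0.99,-0.34,0,1],[0,0,-0.84,0.99,-0.34,0,1],[0,0,-0.84,0.99,-0.34,0,1],[0,0,-0.84,0.99,-0.34,0,1],[0,0,-0.84,0.99,-0.34,0,1],[0,0,-0.84,0.99,-0.34,0,1]]' 40
python3 -m crank '[[0,0,-0.84,1,0,0,1],[0,0,-0.84,1,0,0,1],[0,0,-0.84,1,0,0,1],[0,0,-0.84,1,0,0,1],[0,0,-0.84,1,0,0,1],[0,0,-0.84,1,0,0,1],[0,0,-0.84,1,0,0,1]]'
```

```text
time: 0.88
tool_pos: [320.1, -498.8, 239.3]
orientation: [-180.0, 0.0, 56.0]
wrist_force: [0.3, 0.3, -1.0]
width: 85.2
time: 1.47
tool_pos: [403.7, -375.0, 239.4]
orientation: [180.0, 0.0, 93.7]
wrist_force: [0.3, -0.8, -0.4]
width: 85.5
```

```bash
python3 - <<'E'
from pl import *
path([(403.7,-375,239.3,93.7),(445,-235,239.3,93.7),(455,-90,240,93.7),(445,57,240,93.7),(430,200,220,93.7),(418,319,150,93.6)])
E
python3 -m crank '[[0,0,0,0.91,0.34,0,1],[0,0,0,0.91,0.34,0,1],[0,0,0,0.91,0.34,0,1],[0,0,0,0.91,0.34,0,1],[0,0,0,0.91,0.34,0,1]]'
python3 -m crank '[[0,0,0,0.98,0.13,0,1],[0,0,0,0.98,0.13,0,1],[0,0,0,0.98,0.13,0,1],[0,0,0,0.98,0.13,0,1],[0,0,0,0.98,0.13,0,1]]'
python3 -m crank '[[0,0,0,0.98,0,0,1],[0,0,0,0.98,0,0,1],[0,0,0,0.98,0,0,1],[0,0,0,0.98,0,0,1],[0,0,0,0.98,0,0,1]]'
```

```text
(445, -235, 239.3, 93.7) [0, 0, -0.0, 0.914, 0.335, 0.0] mm 146
(455, -90, 240, 93.7) [0, 0, -0.0, 0.96, 0.129, -0.005] mm 145
(445, 57, 240, 93.7) [0, 0, -0.0, 0.982, -0.003, 0.0] mm 147
(430, 200, 220, 93.7) [0, 0, -0.0, 0.958, -0.038, 0.133] mm 145
(418, 319, 150, 93.6) [0, 0, 0.002, 0.797, -0.029, 0.467] mm 139
time: 1.88
tool_pos: [445.8, -232.6, 239.3]
orientation: [-180.0, -0.1, 93.8]
wrist_force: [0.6, -0.5, 0.1]
width: 85.2
time: 2.3
tool_pos: [455.3, -85.3, 239.3]
orientation: [-180.0, -0.1, 93.8]
wrist_force: [0.3, -0.4, 0.3]
width: 85.6
time: 2.72
tool_pos: [446.2, 60.8, 239.4]
orientation: [180.0, -0.1, 93.8]
wrist_force: [-0.5, 0.1, -0.1]
width: 85.7
```

```bash
python3 - <<'E'
from pl import *
path([(446.2,61.5,239.3,93.7),(432,205,200,93.7),(418.3,319.5,90,93.6)])
E
python3 -m crank '[[0,0,0,0.48,-0.01,0.13,1],[0,0,0,0.96,-0.03,0.26,1],[0,0,0,0.96,-0.03,0.26,1],[0,0,0,0.96,-0.03,0.26,1],[0,0,0,0.96,-0.03,0.26,1]]'
```

```text
(432, 205, 200, 93.7) [0, 0, -0.0, 0.961, -0.033, 0.262] mm 149
(418.3, 319.5, 90, 93.6) [0, 0, 0.002, 0.768, -0.042, 0.733] mm 159
time: 3.13
tool_pos: [432.2, 203.9, 198.8]
orientation: [-179.9, -0.0, 93.8]
wrist_force: [-1.2, -0.2, -0.1]
width: 85.6
```

```bash
python3 -m crank '[[0,0,0,0.38,-0.02,0.33,1],[0,0,0,0.76,-0.04,0.66,1],[0,0,0,0.76,-0.04,0.66,1],[0,0,0,0.76,-0.04,0.66,1],[0,0,0,0.76,-0.04,0.66,1],[0,0,0,0.76,-0.04,0.66,1]]'
python3 - <<'E'
from h import *
t=cal("top")[2][:,:,::-1];s=cal("side")[2][:,:,::-1]
cv2.imwrite("pics/c1t.png",cv2.resize(t[240:340,130:230],None,fx=5,fy=5,interpolation=2))
cv2.imwrite("pics/c1s.png",cv2.resize(s[290:440,220:380],None,fx=4,fy=4,interpolation=2))
E
```

```text
time: 3.63
tool_pos: [419.5, 314.3, 100.2]
orientation: [-179.9, 0.1, 93.6]
wrist_force: [0.5, 0.4, -0.3]
width: 85.7
```

View pics/c1t.png

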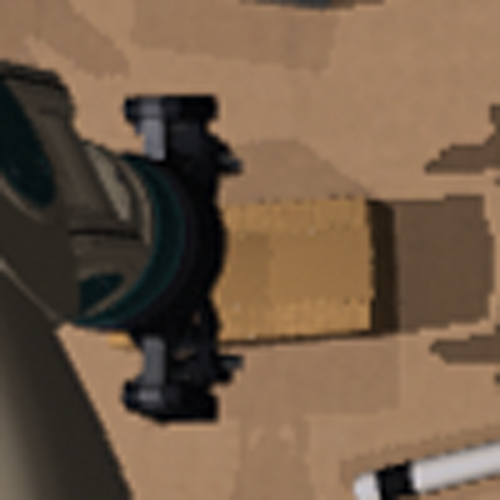

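View pics/c1s.png

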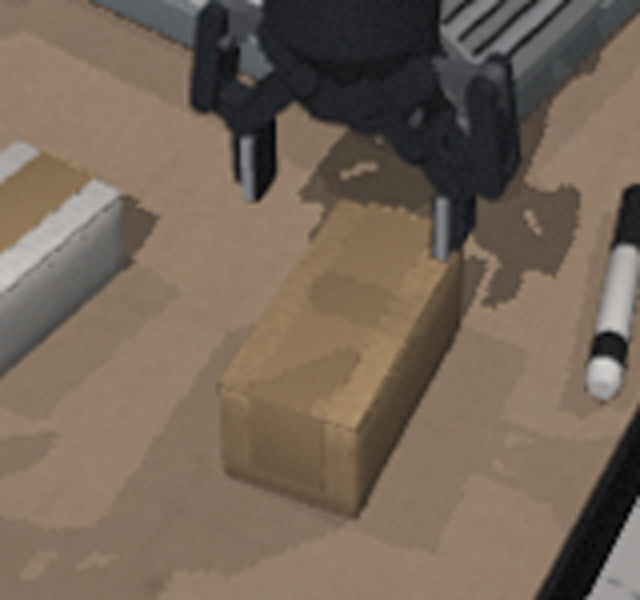

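```bash
python3 -m crank '[[0,0,0,0.03,-0.005,0.12,1],[0,0,0,0.03,-0.005,0.24,1],[0,0,0,0.03,-0.005,0.36,1],[0,0,0,0.03,-0.005,0.46,1],[0,0,0,0.03,-0.005,0.46,1]]'
python3 -m crank '[[0,0,0,0,0,0,0.5],[0,0,0,0,0,0,0.5],[0,0,0,0,0,0,0.5],[0,0,0,0,0,0,0.5],[0,0,0,0,0,0,0.5],[0,0,0,0,0,0,0.5]]' 45
```

```text
time: 4.15
tool_pos: [417.5, 317.7, 31.1]
orientation: [-179.9, 0.1, 93.5]
wrist_force: [-0.2, -0.8, 0.1]
width: 85.8
time: 4.65
tool_pos: [419.7, 320.4, 34.1]
orientation: [179.8, -0.0, 93.7]
wrist_force: [0.6, -2.0, 5.9]
width: 68.3
```

```bash
python3 - <<'E'
from pl import *
from h import W
t=W((0,-10,0));print(t)
path([(418.3,319.2,31,93.6),(418.3,319.2,151,93.6),(440,200,165,132.6),(t[0]-10,85,165,171.9),(t[0],t[1],165,171.9),(t[0],t[1],82,171.9)])
E
python3 -m crank '[[0,0,0,0,0,-0.1,0.5],[0,0,0,0,0,-0.25,0.5],[0,0,0,0,0,-0.45,0.5],[0,0,0,0,0,-0.65,0.5],[0,0,0,0,0,-0.8,0.5],[0,0,0,0,0,-0.8,0.5]]'
```

```text
[547.2944436   40.09927219   0.        ]
(418.3, 319.2, 151, 93.6) [0, 0, -0.0, 0.0, 0.0, -0.8] mm 120
(440, 200, 165, 132.6) [0, 0, -0.867, -0.802, 0.094, -0.093] mm 122
(np.float64(537.294443600896), 85, 165, 171.9) [0, 0, -0.873, -1.003, -0.041, 0.0] mm 151
(np.float64(547.294443600896), np.float64(40.099272187917826), 165, 171.9) [0, 0, -0.0, -0.108, -0.287, 0.0] mm 46
(np.float64(547.294443600896), np.float64(40.099272187917826), 82, 171.9) [0, 0, -0.0, 0.0, 0.0, 0.553] mm 83
time: 5.15
tool_pos: [421.3, 322.3, 157.9]
orientation: [179.5, -0.3, 93.7]
wrist_force: [0.7, 0.7, 0.2]
width: 68.5
```

```bash
python3 -m crank '[[0,0,0,0,0,0,0.5],[0,0,0,0,0,0,0.5],[0,0,0,0,0,0,0.5]]'
python3 - <<'E'
from h import *
t=cal("top")[2][:,:,::-1];s=cal("side")[2][:,:,::-1]
cv2.imwrite("pics/c2s.png",cv2.resize(s[220:420,200:400],None,fx=3,fy=3,interpolation=2))
print(sense())
E
```

```text
time: 5.4
tool_pos: [416.5, 319.3, 150.4]
orientation: [-179.8, 0.1, 93.7]
wrist_force: [-0.2, -0.3, -1.2]
width: 68.2
{'time': 5.5, 'qpos': array([ 3.04067868e+01,  9.63238814e+00, -2.06002160e+01,  5.99779646e+01,
        2.80412885e-03,  1.16710273e+02]), 'qd': array([-0.12586823, -0.05537709,  0.35298764,  0.09943959, -0.01077423,
       -0.05026421]), 'joint_torque': array([ 1.42498239e-02, -3.72892749e+01,  2.78143984e+01,  1.53367891e-02,
        1.77484606e-03, -9.07539038e-05]), 'tool_pos': array([416.70058556, 319.34582747, 150.46737256]), 'orientation': array([-1.79810640e+02,  9.21412026e-02,  9.36966605e+01]), 'wrist_force': array([ 0.08869298,  0.58342396, -1.93902337]), 'wrist_torque': array([ 0.0243272 , -0.00341709, -0.03653685]), 'width': 68.43109422146675}
```

View pics/c2s.png

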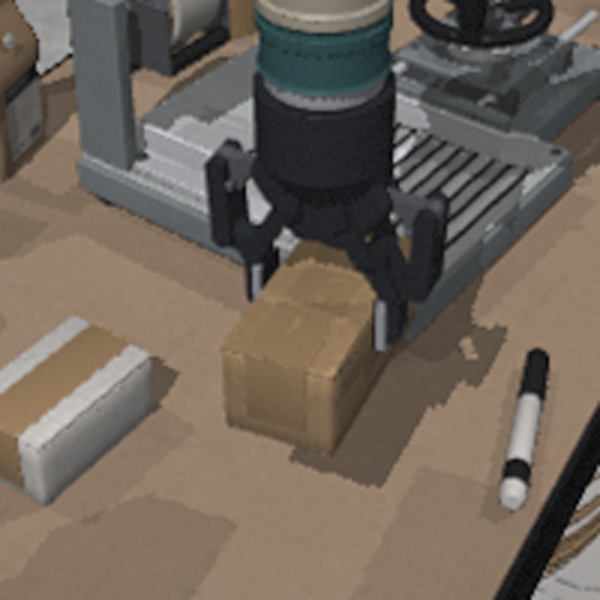

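The carton is held level, with its centre at about (300,345) in the crop. Next I'll swing it over the bed.

```bash
python3 -m crank '[[0,0,-0.08,-0.06,0.01,-0.01,0.5],[0,0,-0.2,-0.16,0.02,-0.02,0.5],[0,0,-0.34,-0.3,0.04,-0.04,0.5],[0,0,-0.48,-0.45,0.05,-0.05,0.5],[0,0,-0.62,-0.6,0.07,-0.07,0.5],[0,0,-0.75,-0.72,0.09,-0.09,0.5],[0,0,-0.84,-0.78,0.094,-0.093,0.5],[0,0,-0.87,-0.8,0.094,-0.093,0.5],[0,0,-0.87,-0.8,0.094,-0.093,0.5]]'
python3 -m crank '[[0,0,-0.08,-0.06,0,0,0.5],[0,0,-0.2,-0.2,-0.01,0,0.5],[0,0,-0.34,-0.36,-0.01,0,0.5],[0,0,-0.48,-0.54,-0.02,0,0.5],[0,0,-0.62,-0.7,-0.03,0,0.5],[0,0,-0.75,-0.86,-0.03,0,0.5],[0,0,-0.84,-0.96,-0.04,0,0.5],[0,0,-0.87,-1,-0.04,0,0.5],[0,0,-0.87,-1,-0.04,0,0.5],[0,0,-0.87,-1,-0.04,0,0.5]]'
python3 - <<'E'
from pl import *
from h import W,sense
import numpy as np
s=sense();t=W((0,-10,0))
a=(*s["tool_pos"],s["orientation"][2]);print(a)
path([a,(t[0],t[1],165,171.9),(t[0],t[1],82,171.9)])
E
```

```text
time: 6.25
tool_pos: [439.2, 200.1, 165.2]
orientation: [-179.9, -0.0, 132.8]
wrist_force: [0.2, -0.0, -2.1]
width: 68.2
time: 7.08
tool_pos: [536.9, 87.4, 165.3]
orientation: [180.0, -0.1, 171.9]
wrist_force: [-0.4, -0.4, -1.1]
width: 68.3
(np.float64(536.8931936476511), np.float64(87.37244394820104), np.float64(165.33952873448493), np.float64(171.909181637171))
(np.float64(547.294443600896), np.float64(40.099272187917826), 165, 171.9) [0, 0, np.float64(0.0), -0.113, -0.302, 0.002] mm 48
(np.float64(547.294443600896), np.float64(40.099272187917826), 82, 171.9) [0, 0, -0.0, 0.0, 0.0, 0.553] mm 83
```

```bash
python3 -m crank '[[0,0,0,-0.03,-0.08,0,0.5],[0,0,0,-0.07,-0.2,0,0.5],[0,0,0,-0.11,-0.29,0,0.5],[0,0,0,-0.11,-0.3,0.05,0.5],[0,0,0,-0.11,-0.3,0.15,0.5],[0,0,0,-0.11,-0.3,0.25,0.5],[0,0,0,-0.11,-0.3,0.3,0.5],[0,0,0,-0.11,-0.3,0.3,0.5]]'
python3 - <<'E'
from h import *
overlay(1.138,0.1,tag="p1",crop={"top":(200,130,400,330)})
E
```

```text
time: 7.75
tool_pos: [544.8, 40.9, 118.7]
orientation: [-180.0, -0.3, 172.0]
wrist_force: [-0.7, 0.1, -1.5]
width: 68.3
```

View pics/p1_top.png

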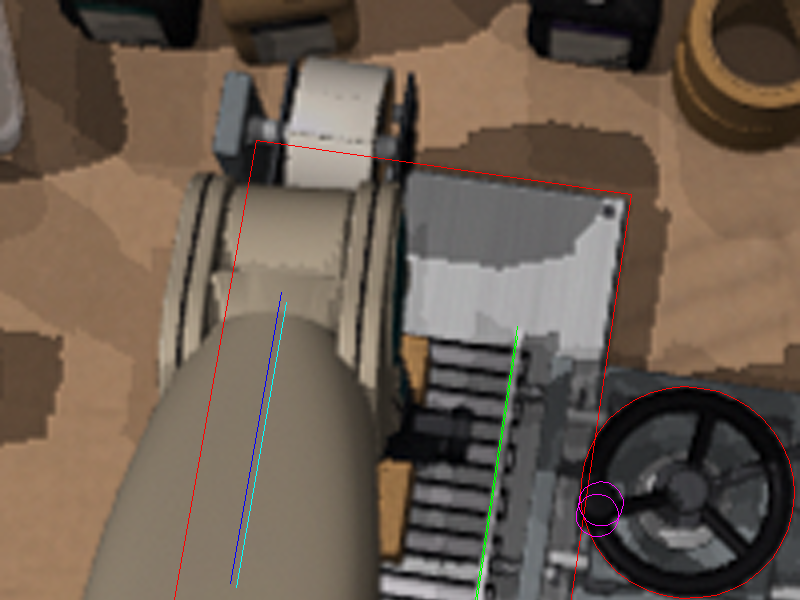

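View pics/p1_side.png

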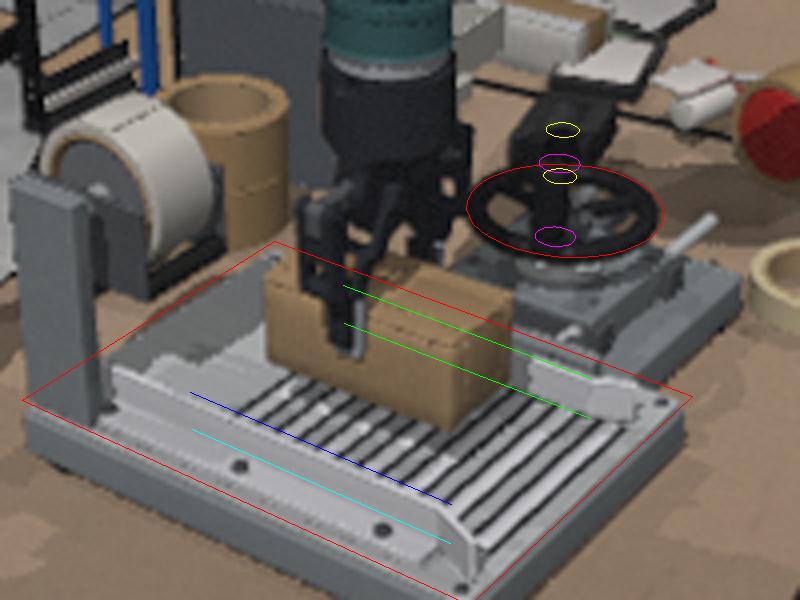

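```bash
python3 -m crank '[[0,0,0,0,0,0.04,0.5],[0,0,0,0,0,0.1,0.5],[0,0,0,0,0,0.16,0.5],[0,0,0,0,0,0.22,0.5],[0,0,0,0,0,0.26,0.5],[0,0,0,0,0,0.27,0.5],[0,0,0,0,0,0.27,0.5]]'
python3 -m crank '[[0,0,0,0,0,0.01,0.5],[0,0,0,0,0,0.01,0.5]]'
```

```text
time: 8.43
tool_pos: [546.8, 40.3, 79.9]
orientation: [-180.0, -0.1, 172.0]
wrist_force: [-0.2, -0.1, -2.2]
width: 68.5
time: 8.6
tool_pos: [547.8, 40.3, 79.3]
orientation: [180.0, 0.0, 172.0]
wrist_force: [0.4, -0.7, -1.7]
width: 68.8
```

```bash
python3 -m crank '[[0,0,0,0,0,0.01,0.5],[0,0,0,0,0,0.01,0.5]]'
python3 -m crank '[[0,0,0,0,0,0.01,0.5],[0,0,0,0,0,0.01,0.5]]'
```

```text
time: 8.77
tool_pos: [547.9, 40.3, 79.1]
orientation: [180.0, 0.1, 172.0]
wrist_force: [-2.5, -0.8, 5.8]
width: 68.8
time: 8.93
tool_pos: [548.0, 40.2, 79.0]
orientation: [180.0, 0.1, 172.0]
wrist_force: [-6.8, -0.7, 13.4]
width: 68.4
```

```bash
python3 -m crank '[[0,0,0,0,0,-0.02,0.7],[0,0,0,0,0,-0.02,1],[0,0,0,0,0,-0.02,1],[0,0,0,0,0,-0.02,1],[0,0,0,0,0,-0.02,1],[0,0,0,0,0,-0.02,1]]'
python3 -m crank '[[0,0,0,0,0,-0.15,1],[0,0,0,0,0,-0.35,1],[0,0,0,0,0,-0.6,1],[0,0,0,0,0,-0.85,1],[0,0,0,0,0,-0.85,1]]'
```

```text
time: 9.43
tool_pos: [547.4, 40.3, 79.0]
orientation: [-180.0, -0.0, 172.0]
wrist_force: [-0.3, 0.1, 0.1]
width: 85.3
time: 9.85
tool_pos: [552.8, 40.2, 215.0]
orientation: [179.9, 0.8, 172.0]
wrist_force: [0.5, -0.1, 0.6]
width: 85.5
```

Run:
```python
from pl import *
from h import W,sense
import numpy as np
s=sense();a=(*s["tool_pos"],s["orientation"][2]);print(np.round(a,1))
th=np.pi+1.138;g=W((56*np.cos(th),-205-56*np.sin(th),0));print(g,W((0,-205,0)))
path([(547.6,40.3,206.5,171.9),(g[0],g[1],215,171.9),(g[0],g[1],133,171.9)])
```

```text
[552.8  40.2 215.  172. ]
[503.77761352 -99.33175072   0.        ] [ 519.88609382 -152.96492015    0.        ]
(np.float64(503.77761352427586), np.float64(-99.33175072227289), 215, 171.9) [0, 0, -0.0, 0.158, -0.963, -0.057] mm 147
(np.float64(503.77761352427586), np.float64(-99.33175072227289), 133, 171.9) [0, 0, -0.0, 0.0, 0.0, 0.547] mm 82
```

```bash
python3 -m crank '[[0,0,0,0.02,-0.1,-0.03,1],[0,0,0,0.05,-0.3,-0.05,1],[0,0,0,0.09,-0.55,-0.05,1],[0,0,0,0.13,-0.8,-0.05,1],[0,0,0,0.158,-0.96,-0.05,1],[0,0,0,0.158,-0.963,-0.05,1],[0,0,0,0.158,-0.963,-0.05,1],[0,0,0,0.158,-0.963,-0.05,1]]'
python3 - <<'E'
from h import *
overlay(1.138,0.1,tag="g1",crop={"top":(200,130,400,330),"side":(280,140,440,260)})
print(sense()["tool_pos"])
E
```

```text
time: 10.52
tool_pos: [503.9, -99.2, 214.0]
orientation: [180.0, -0.0, 172.0]
wrist_force: [0.6, 1.0, -0.1]
width: 85.8
[504.12724449 -98.53308943 214.04302649]
```

View pics/g1_top.png

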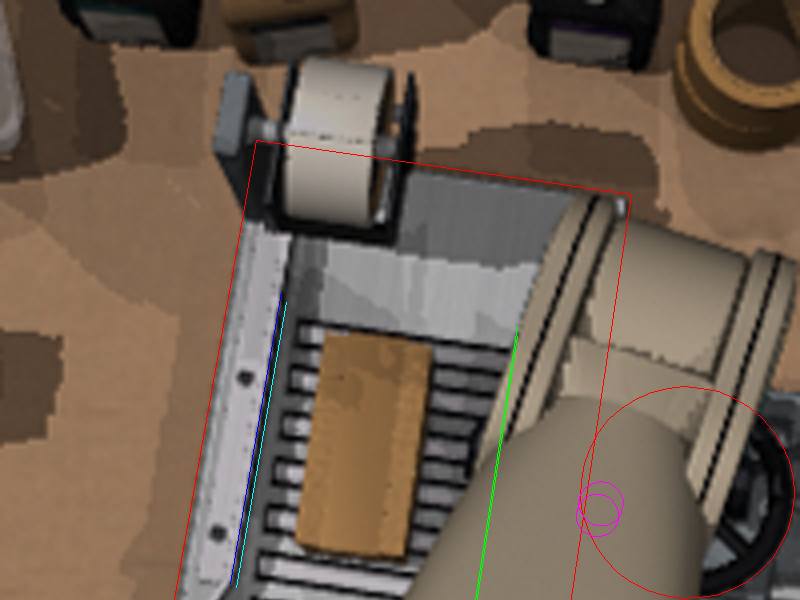

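View pics/g1_side.png

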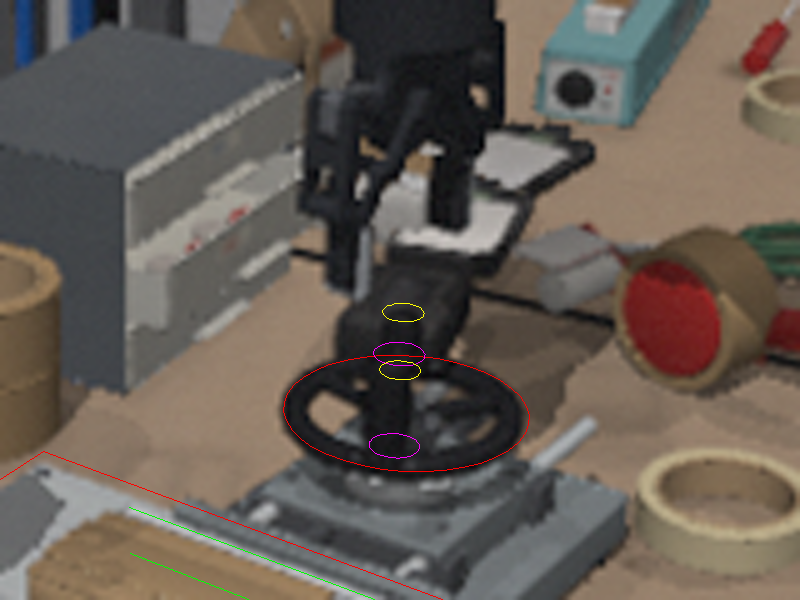

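```bash
python3 -m crank '[[0,0,0,0,0,0.1,1],[0,0,0,0,0,0.2,1],[0,0,0,0,0,0.3,1],[0,0,0,0,0,0.4,1],[0,0,0,0,0,0.48,1],[0,0,0,0,0,0.54,1],[0,0,0,0,0,0.54,1]]'
python3 -m crank '[[0,0,0,0,0,0,0.5],[0,0,0,0,0,0,0.2],[0,0,0,0,0,0,0.2],[0,0,0,0,0,0,0.2],[0,0,0,0,0,0,0.2],[0,0,0,0,0,0,0.2],[0,0,0,0,0,0,0.2],[0,0,0,0,0,0,0.2]]' 30
python3 -c "
from cell import sense
print(sense())"
```

```text
time: 11.2
tool_pos: [502.5, -98.0, 131.1]
orientation: [180.0, -0.2, 172.1]
wrist_force: [0.2, 0.2, -0.8]
width: 85.4
time: 11.87
tool_pos: [504.4, -98.7, 134.2]
orientation: [179.9, 0.1, 172.0]
wrist_force: [-0.8, 3.7, 5.7]
width: 24.1
{'time': 11.8667, 'qpos': array([-18.34990019,   9.27504773, -23.21535653,  57.45741008,
         0.1359971 , -10.36809036]), 'qd': array([ 0.04017178, -0.08492761, -0.02634347,  0.01371305, -0.09299317,
        0.02252655]), 'joint_torque': array([-2.10201859e+00, -3.24415612e+01,  2.52367991e+01, -8.17107875e-01,
       -1.07171964e+00,  2.40557325e-03]), 'tool_pos': array([504.44721348, -98.65385802, 134.24102775]), 'orientation': array([1.79875615e+02, 7.58091301e-02, 1.72018170e+02]), 'wrist_force': array([-0.82375788,  3.68312222,  5.72113756]), 'wrist_torque': array([0.92059642, 0.19570155, 0.02602307]), 'width': 24.124845805896182}
```

```bash
cat > circ.py <<'E'
import numpy as np,sys,json
from pl import *
from h import W
def circ(t0,t1,n,yaw=171.9,claw=0.2,r=56,base=np.pi,sgn=1):
    f=lambda t:np.array([*W((r*np.cos(base+t),-205-r*np.sin(base+t),0))[:2],0])
    L=[row((*f(t0),yaw),(*f(t),yaw)) for t in np.linspace(t0,t1,n+1)[1:]]
    print(json.dumps([[0,0,0]+[float(round(v+0,2)) for v in q[3:]]+[claw] for q in L]))
E
python3 - <<'E'
from circ import *
t=1.138
d=np.radians(100)
for i in range(5): circ(t,t+d,10);t+=d
print(t)
E
```

```text
[[0, 0, 0, -0.06, 0.02, 0.0, 0.2], [0, 0, 0, -0.12, 0.03, 0.0, 0.2], [0, 0, 0, -0.19, 0.03, 0.0, 0.2], [0, 0, 0, -0.25, 0.02, 0.0, 0.2], [0, 0, 0, -0.32, -0.0, 0.0, 0.2], [0, 0, 0, -0.37, -0.03, 0.0, 0.2], [0, 0, 0, -0.42, -0.08, 0.0, 0.2], [0, 0, 0, -0.46, -0.13, 0.0, 0.2], [0, 0, 0, -0.5, -0.18, 0.0, 0.2], [0, 0, 0, -0.52, -0.24, 0.0, 0.2]]
[[0, 0, 0, -0.01, -0.06, 0.0, 0.2], [0, 0, 0, -0.01, -0.13, 0.0, 0.2], [0, 0, 0, 0.0, -0.19, 0.0, 0.2], [0, 0, 0, 0.02, -0.25, 0.0, 0.2], [0, 0, 0, 0.06, -0.31, 0.0, 0.2], [0, 0, 0, 0.1, -0.36, 0.0, 0.2], [0, 0, 0, 0.15, -0.4, 0.0, 0.2], [0, 0, 0, 0.2, -0.43, 0.0, 0.2], [0, 0, 0, 0.27, -0.46, 0.0, 0.2], [0, 0, 0, 0.33, -0.47, 0.0, 0.2]]
[[0, 0, 0, 0.07, 0.0, 0.0, 0.2], [0, 0, 0, 0.13, 0.01, 0.0, 0.2], [0, 0, 0, 0.19, 0.03, 0.0, 0.2], [0, 0, 0, 0.25, 0.07, 0.0, 0.2], [0, 0, 0, 0.3, 0.11, 0.0, 0.2], [0, 0, 0, 0.34, 0.16, 0.0, 0.2], [0, 0, 0, 0.37, 0.21, 0.0, 0.2], [0, 0, 0, 0.39, 0.28, 0.0, 0.2], [0, 0, 0, 0.4, 0.34, 0.0, 0.2], [0, 0, 0, 0.4, 0.41, 0.0, 0.2]]
[[0, 0, 0, -0.01, 0.06, 0.0, 0.2], [0, 0, 0, -0.03, 0.12, 0.0, 0.2], [0, 0, 0, -0.07, 0.18, 0.0, 0.2], [0, 0, 0, -0.11, 0.23, 0.0, 0.2], [0, 0, 0, -0.16, 0.27, 0.0, 0.2], [0, 0, 0, -0.21, 0.3, 0.0, 0.2], [0, 0, 0, -0.28, 0.33, 0.0, 0.2], [0, 0, 0, -0.34, 0.34, 0.0, 0.2], [0, 0, 0, -0.41, 0.34, 0.0, 0.2], [0, 0, 0, -0.47, 0.33, 0.0, 0.2]]
[[0, 0, 0, -0.06, -0.02, 0.0, 0.2], [0, 0, 0, -0.12, -0.06, 0.0, 0.2], [0, 0, 0, -0.17, -0.1, 0.0, 0.2], [0, 0, 0, -0.21, -0.15, 0.0, 0.2], [0, 0, 0, -0.24, -0.2, 0.0, 0.2], [0, 0, 0, -0.26, -0.27, 0.0, 0.2], [0, 0, 0, -0.27, -0.33, 0.0, 0.2], [0, 0, 0, -0.27, -0.39, 0.0, 0.2], [0, 0, 0, -0.26, -0.46, 0.0, 0.2], [0, 0, 0, -0.24, -0.52, 0.0, 0.2]]
9.864646259971646
```

```bash
python3 -m crank '[[0,0,0,-0.06,0.02,0,0.2],[0,0,0,-0.12,0.03,0,0.2],[0,0,0,-0.19,0.03,0,0.2],[0,0,0,-0.25,0.02,0,0.2],[0,0,0,-0.315,0,0,0.2],[0,0,0,-0.37,-0.03,0,0.2],[0,0,0,-0.42,-0.08,0,0.2],[0,0,0,-0.46,-0.13,0,0.2],[0,0,0,-0.5,-0.18,0,0.2],[0,0,0,-0.52,-0.24,0,0.2]]'
python3 -c "
from h import *
s=sense();d=s['tool_pos'][:2]-W((0,-205,0))[:2];print(np.hypot(*d),s['wrist_force'],s['width'], np.hypot(*d),(np.pi-np.arctan2(d[1],d[0])-np.radians(8.08)))"
```

```text
time: 12.7
tool_pos: [574.5, -146.5, 134.1]
orientation: [-179.9, -0.2, 172.0]
wrist_force: [-7.9, 1.9, 9.9]
width: 23.7
54.94575057698262 [-7.91595314  1.93969457  9.91689075] 23.67509083346577 54.94575057698262 2.8835468399824395
```

```bash
python3 -m crank '[[0,0,0,-0.01,-0.06,0,0.2],[0,0,0,-0.01,-0.13,0,0.2],[0,0,0,0,-0.19,0,0.2],[0,0,0,0.02,-0.25,0,0.2],[0,0,0,0.06,-0.31,0,0.2],[0,0,0,0.1,-0.36,0,0.2],[0,0,0,0.15,-0.4,0,0.2],[0,0,0,0.2,-0.43,0,0.2],[0,0,0,0.27,-0.46,0,0.2],[0,0,0,0.33,-0.47,0,0.2]]'
python3 -m crank '[[0,0,0,0.07,0,0,0.2],[0,0,0,0.13,0.01,0,0.2],[0,0,0,0.19,0.03,0,0.2],[0,0,0,0.25,0.07,0,0.2],[0,0,0,0.3,0.11,0,0.2],[0,0,0,0.34,0.16,0,0.2],[0,0,0,0.37,0.21,0,0.2],[0,0,0,0.39,0.28,0,0.2],[0,0,0,0.4,0.34,0,0.2],[0,0,0,0.4,0.41,0,0.2]]'
python3 -c "
from h import *
s=sense();d=s['tool_pos'][:2]-W((0,-205,0))[:2];print(s['wrist_force'],s['width'], np.hypot(*d),(np.pi-np.arctan2(d[1],d[0])-np.radians(8.08)))
overlay(6.374,0.1,tag='w1',crop={'top':(200,130,400,330),'side':(220,150,420,300)})"
```

```text
time: 13.53
tool_pos: [518.1, -208.9, 134.3]
orientation: [179.9, 0.2, 172.0]
wrist_force: [3.4, 4.5, 3.4]
width: 23.9
time: 14.37
tool_pos: [463.9, -140.8, 134.1]
orientation: [-179.7, -0.2, 171.9]
wrist_force: [-3.8, -1.6, 11.4]
width: 23.9
[-3.79281049 -1.64958264 11.3535734 ] 23.877106428173118 57.30141650085023 0.07358928791313091
```

View pics/w1_side.png

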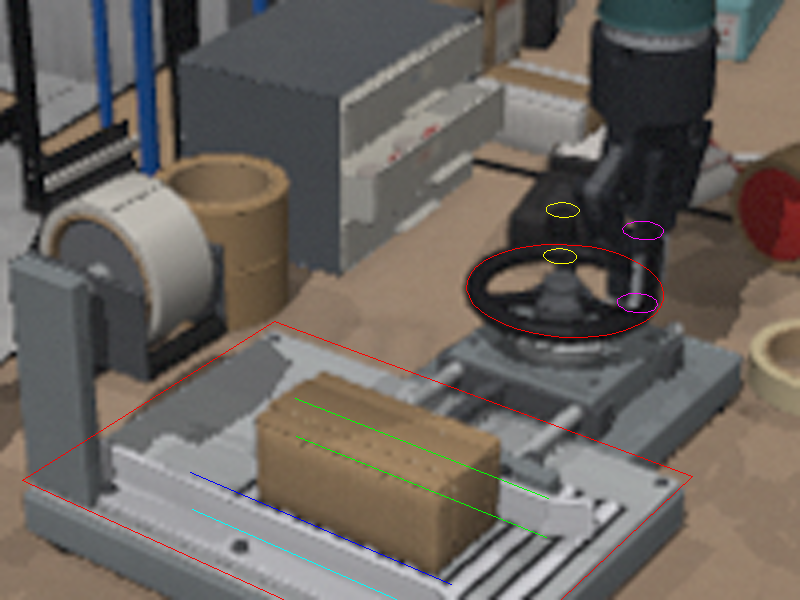

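View pics/w1_top.png

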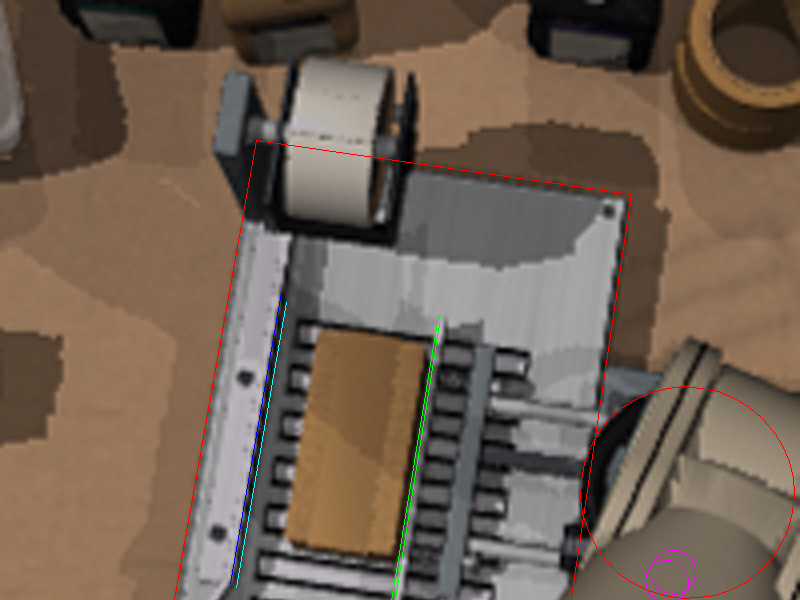

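The rail sits on the predicted line and is pushing the carton squarely, so I'll continue winding.

```bash
python3 -m crank '[[0,0,0,-0.01,0.06,0,0.2],[0,0,0,-0.03,0.12,0,0.2],[0,0,0,-0.07,0.18,0,0.2],[0,0,0,-0.11,0.23,0,0.2],[0,0,0,-0.16,0.27,0,0.2],[0,0,0,-0.21,0.3,0,0.2],[0,0,0,-0.28,0.33,0,0.2],[0,0,0,-0.34,0.34,0,0.2],[0,0,0,-0.41,0.34,0,0.2],[0,0,0,-0.47,0.33,0,0.2]]'
python3 -m crank '[[0,0,0,-0.06,-0.02,0,0.2],[0,0,0,-0.12,-0.06,0,0.2],[0,0,0,-0.17,-0.1,0,0.2],[0,0,0,-0.21,-0.15,0,0.2],[0,0,0,-0.24,-0.2,0,0.2],[0,0,0,-0.26,-0.27,0,0.2],[0,0,0,-0.27,-0.33,0,0.2],[0,0,0,-0.27,-0.39,0,0.2],[0,0,0,-0.27,-0.39,0,0.2],[0,0,0,-0.27,-0.39,0,0.2]]'
python3 -c "
from h import *
s=sense();d=s['tool_pos'][:2]-W((0,-205,0))[:2];print(s['wrist_force'],s['width'], np.hypot(*d),(3*np.pi-np.arctan2(d[1],d[0])-np.radians(8.08)))
overlay(9.5,0.1,tag='w2',crop={'top':(200,130,400,330),'side':(220,150,420,300)})"
```

```text
time: 15.3
tool_pos: [542.1, -101.7, 134.1]
orientation: [-179.7, -0.1, 172.0]
wrist_force: [-4.1, -3.2, 10.1]
width: 23.6
time: 16.13
tool_pos: [573.2, -165.3, 134.2]
orientation: [-179.8, -0.1, 171.9]
wrist_force: [-2.6, -1.0, 9.3]
width: 23.8
[-2.63678199 -0.97849007  9.33282725] 23.815648220540236 54.7793854521548 9.511753742383332
```

View pics/w2_top.png

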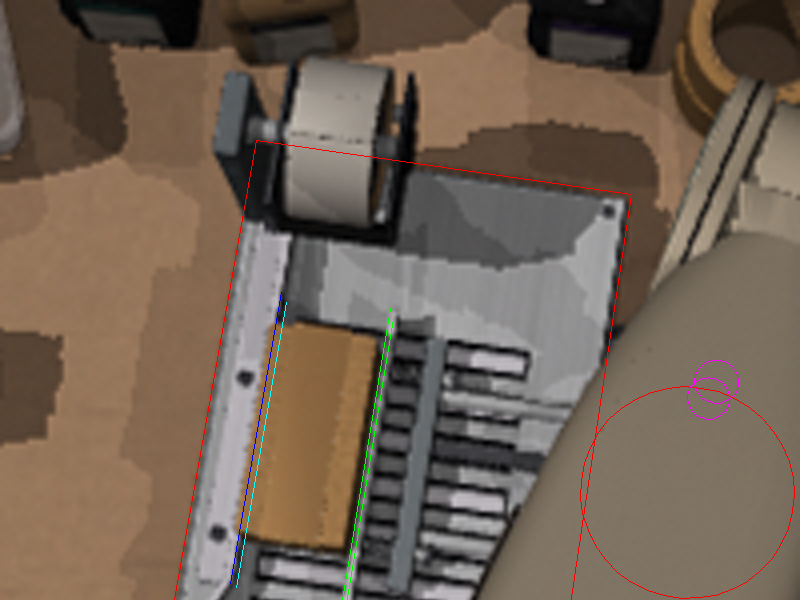

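View pics/w2_side.png

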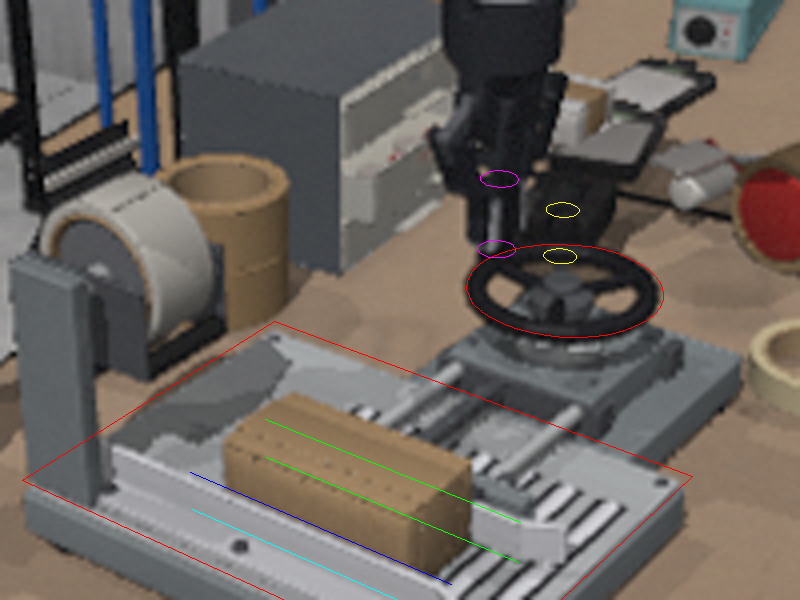

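Run:
```python
from circ import *
circ(9.516,10.06,4)
```

```text
[[0, 0, 0, 0.01, -0.05, 0.0, 0.2], [0, 0, 0, 0.02, -0.1, 0.0, 0.2], [0, 0, 0, 0.04, -0.14, 0.0, 0.2], [0, 0, 0, 0.07, -0.19, 0.0, 0.2]]
```

```bash
python3 -m crank '[[0,0,0,0.01,-0.05,0,0.2],[0,0,0,0.02,-0.1,0,0.2],[0,0,0,0.04,-0.14,0,0.2],[0,0,0,0.07,-0.19,0,0.2],[0,0,0,0.07,-0.19,0,0.2],[0,0,0,0.07,-0.19,0,0.2]]'
python3 -c "
from h import *
s=sense();d=s['tool_pos'][:2]-W((0,-205,0))[:2];print(s['wrist_force'],s['width'], np.hypot(*d),(3*np.pi-np.arctan2(d[1],d[0])-np.radians(8.08)))"
```

```text
time: 16.73
tool_pos: [559.2, -191.4, 134.2]
orientation: [-179.9, -0.1, 171.9]
wrist_force: [-2.5, 0.2, 8.6]
width: 23.7
[-2.4841538   0.17305075  8.58102708] 23.737954759593865 54.97460978248198 10.05843376962031
```

```bash
python3 -m crank '[[0,0,0,0,0,0,0.6],[0,0,0,0,0,0,0.6],[0,0,0,0,0,0,0.6],[0,0,0,0,0,0,0.6],[0,0,0,0,0,0,0.6]]'
python3 -m crank '[[0,0,0,0,0,-0.1,0.6],[0,0,0,0,0,-0.25,0.6],[0,0,0,0,0,-0.4,0.6],[0,0,0,0,0,-0.52,0.6],[0,0,0,0,0,-0.52,0.6],[0,0,0,0,0,-0.52,0.6]]'
python3 - <<'E'
from h import *
overlay(10.06,0.13,tag='w3',crop={'top':(235,180,435,330),'side':(220,150,420,300)})
print(sense()["tool_pos"],sense()["orientation"])
E
```

```text
time: 17.15
tool_pos: [560.1, -190.5, 132.5]
orientation: [-180.0, -0.1, 172.0]
wrist_force: [0.1, -0.5, -0.3]
width: 51.5
time: 17.65
tool_pos: [561.5, -191.1, 212.3]
orientation: [-179.9, 0.1, 172.0]
wrist_force: [0.7, -0.1, -0.2]
width: 50.9
[ 560.00406113 -190.41282708  210.02819935] [ 1.79975412e+02 -1.11793085e-01  1.71996678e+02]
```

View pics/w3_top.png

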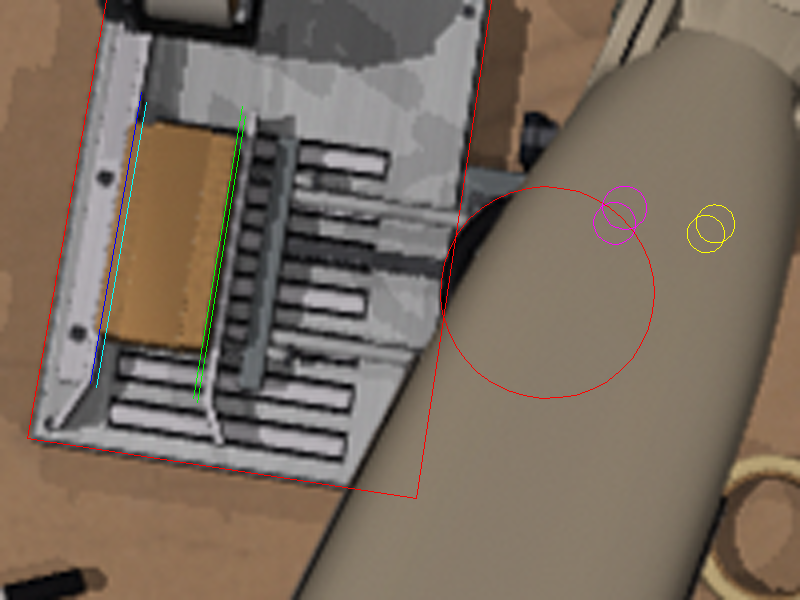

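View pics/w3_side.png

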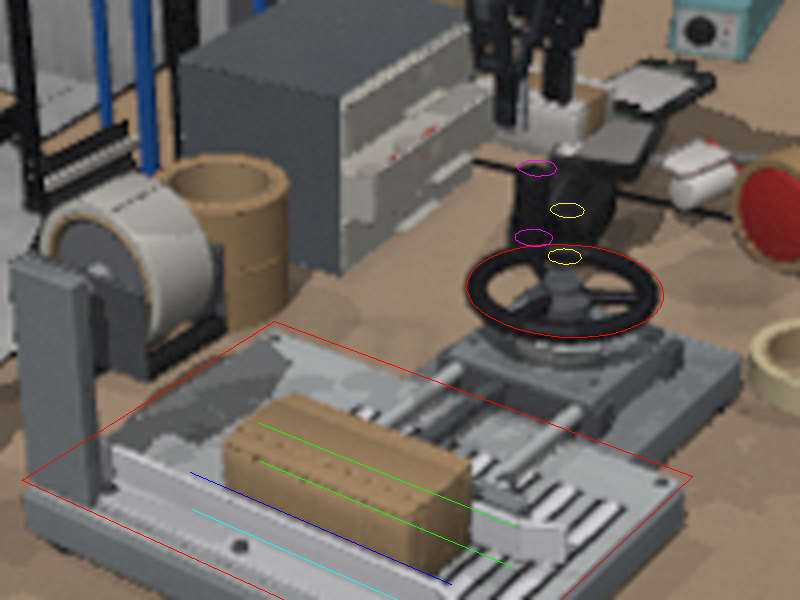

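```bash
cat > lev.py <<'E'
from pl import *
from h import W
def kp(lv,r=110,z=104):
    b=np.radians(52)+lv;w=W((r*np.cos(b),-205-r*np.sin(b),z));return (w[0],w[1],z,-np.degrees(b)-8.08+180)
E
python3 - <<'E'
from lev import *
k=kp(0.13,z=185);print(np.round(k,1),np.round(kp(1.25),1))
path([(560.1,-190.8,211,171.9),(555,-235,211,141),(k[0],k[1],185,k[3]),(k[0],k[1],104,k[3])])
E
```

```text
[ 561.9 -254.6  185.   112.5] [ 446.7 -235.1  104.    48.3]
(555, -235, 211, 141) [0, 0, 0.687, -0.008, -0.297, 0.0] mm 44
(np.float64(561.930801446726), np.float64(-254.61255937479947), 185, np.float64(112.47154866329929)) [0, 0, np.float64(0.634), -0.118, -0.073, 0.173] mm 33
(np.float64(561.930801446726), np.float64(-254.61255937479947), 104, np.float64(112.47154866329929)) [0, 0, np.float64(-0.0), 0.0, 0.0, 0.54] mm 81
```

```bash
python3 -m crank '[[0,0,0.1,0,-0.05,0,0.6],[0,0,0.25,0,-0.12,0,0.6],[0,0,0.4,-0.01,-0.2,0,0.6],[0,0,0.55,-0.01,-0.27,0,0.6],[0,0,0.687,-0.01,-0.3,0,0.6],[0,0,0.687,-0.01,-0.3,0,0.6]]'
python3 -m crank '[[0,0,0.1,-0.02,-0.02,0,0.6],[0,0,0.25,-0.06,-0.04,0.05,0.6],[0,0,0.4,-0.1,-0.06,0.1,0.6],[0,0,0.55,-0.12,-0.073,0.17,0.6],[0,0,0.634,-0.12,-0.073,0.173,0.6],[0,0,0.634,-0.12,-0.073,0.173,0.6],[0,0,0.634,-0.12,-0.073,0.173,0.6]]'
python3 - <<'E'
from h import *
overlay(10.06,0.13,tag='k1',crop={'top':(300,180,440,300),'side':(290,150,410,260)})
s=sense();print(s["tool_pos"],s["orientation"],s["qpos"],s["width"])
E
```

```text
time: 18.25
tool_pos: [554.8, -236.0, 209.2]
orientation: [-179.9, -0.2, 140.9]
wrist_force: [0.2, 0.0, 0.6]
width: 51.3
time: 18.83
tool_pos: [562.5, -254.6, 184.1]
orientation: [-179.9, -0.1, 112.8]
wrist_force: [0.1, -0.4, -0.1]
width: 51.2
[ 562.98259206 -254.96400354  185.07271959] [-1.79985856e+02 -2.43032936e-02  1.12708866e+02] [-3.03569359e+01  1.69892828e+01 -6.67515345e+00  6.63634888e+01
  3.29841148e-03  3.69341941e+01] 51.390960918700216
```

View pics/k1_side.png

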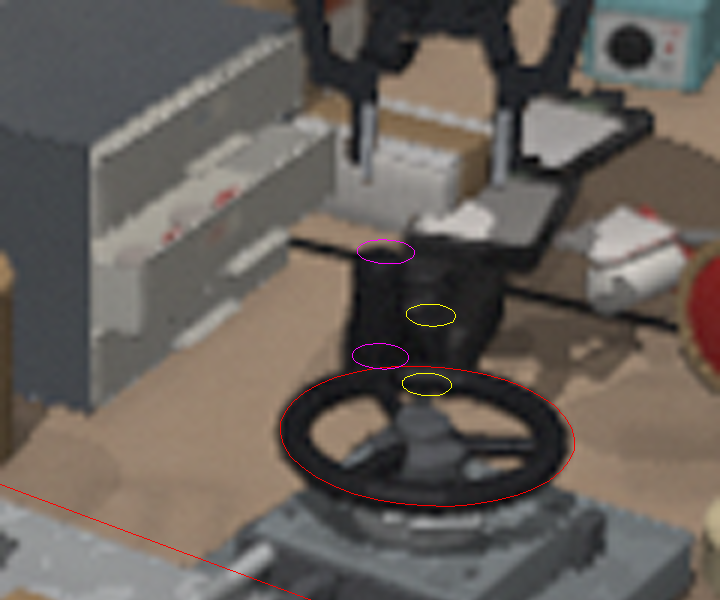

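View pics/k1_top.png

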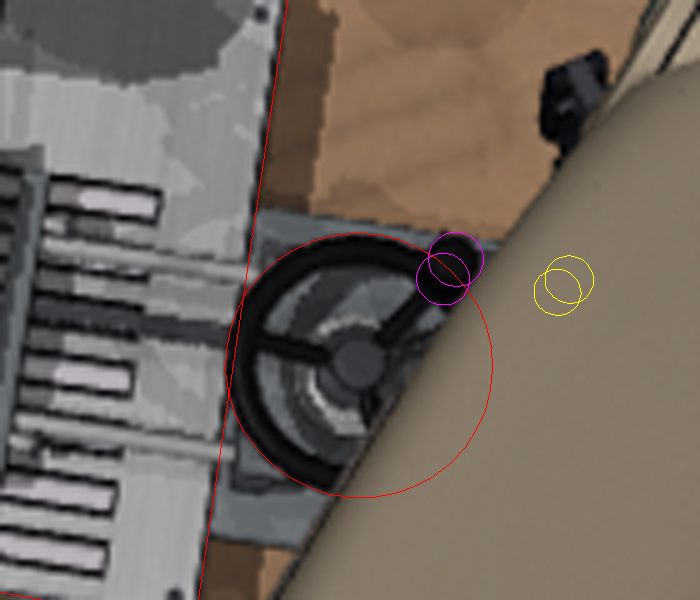

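```bash
python3 -m crank '[[0,0,0,0,0,0.1,0.6],[0,0,0,0,0,0.2,0.6],[0,0,0,0,0,0.3,0.6],[0,0,0,0,0,0.4,0.6],[0,0,0,0,0,0.4,0.6]]'
python3 -m crank '[[0,0,0,0,0,0.05,0.6],[0,0,0,0,0,0.1,0.6],[0,0,0,0,0,0.14,0.6],[0,0,0,0,0,0.14,0.6]]'
python3 -m crank '[[0,0,0,0,0,0,0.4],[0,0,0,0,0,0,0.2],[0,0,0,0,0,0,0.2],[0,0,0,0,0,0,0.2],[0,0,0,0,0,0,0.2],[0,0,0,0,0,0,0.2]]' 30
python3 - <<'E'
from lev import *
from h import sense
s=sense();d=s['tool_pos'][:2]-W((0,-205,0))[:2];print(s['wrist_force'],s['wrist_torque'],np.hypot(*d),"lv",-np.arctan2(d[1],d[0])-np.radians(60.08))
E
```

```text
time: 19.35
tool_pos: [561.0, -253.9, 122.3]
orientation: [-179.8, -0.3, 112.7]
wrist_force: [-1.3, 0.5, -0.3]
width: 51.2
time: 19.68
tool_pos: [562.5, -255.0, 103.3]
orientation: [-179.9, -0.1, 112.6]
wrist_force: [-0.8, 0.2, 0.5]
width: 51.2
time: 20.18
tool_pos: [563.4, -255.6, 105.0]
orientation: [180.0, 0.1, 112.6]
wrist_force: [-0.9, -0.1, 3.1]
width: 20.8
[-0.89079193 -0.05672799  3.05929312] [0.00372297 0.21731121 0.05638271] 111.50121305279069 lv 0.12108727571894407
```

Run:
```python
from lev import *
for a,b,n in((0.13,0.70,8),(0.70,1.25,8)):
    for t in np.linspace(a,b,n+1)[1:]: print([float(round(v,3)) for v in row(kp(a),kp(t))])
```

```text
[0.0, 0.0, 0.091, 0.002, -0.052, 0.0]
[0.0, 0.0, 0.181, 0.007, -0.104, 0.0]
[0.0, 0.0, 0.272, 0.017, -0.156, 0.0]
[0.0, 0.0, 0.363, 0.03, -0.206, 0.0]
[0.0, 0.0, 0.454, 0.046, -0.256, 0.0]
[0.0, 0.0, 0.544, 0.066, -0.304, 0.0]
[0.0, 0.0, 0.635, 0.089, -0.351, 0.0]
[0.0, 0.0, 0.726, 0.116, -0.396, 0.0]
[0.0, 0.0, 0.088, 0.002, -0.05, 0.0]
[0.0, 0.0, 0.175, 0.007, -0.101, 0.0]
[0.0, 0.0, 0.263, 0.016, -0.15, 0.0]
[0.0, 0.0, 0.35, 0.028, -0.199, 0.0]
[0.0, 0.0, 0.438, 0.043, -0.247, 0.0]
[0.0, 0.0, 0.525, 0.062, -0.294, 0.0]
[0.0, 0.0, 0.613, 0.083, -0.339, 0.0]
[0.0, 0.0, 0.7, 0.108, -0.383, 0.0]
```

```bash
python3 -m crank '[[0,0,0.09,0.002,-0.05,0,0.15],[0,0,0.18,0.007,-0.104,0,0.15],[0,0,0.27,0.017,-0.156,0,0.15],[0,0,0.363,0.03,-0.206,0,0.15],[0,0,0.454,0.046,-0.256,0,0.15],[0,0,0.544,0.066,-0.304,0,0.15],[0,0,0.635,0.09,-0.35,0,0.15],[0,0,0.726,0.116,-0.396,0,0.15],[0,0,0.726,0.116,-0.396,0,0.15]]'
python3 - <<'E'
from lev import *
from h import sense
s=sense();d=s['tool_pos'][:2]-W((0,-205,0))[:2];print(s['wrist_force'],s['wrist_torque'],np.hypot(*d),"lv",-np.arctan2(d[1],d[0])-np.radians(60.08))
from h import *
overlay(10.06,.7,tag='k2',crop={'top':(300,180,440,300),'side':(290,150,410,260)})
E
```

```text
time: 20.93
tool_pos: [500.7, -262.9, 105.0]
orientation: [-180.0, 0.1, 79.8]
wrist_force: [-2.5, -2.7, 3.2]
width: 20.5
[-2.50689367 -2.66331716  3.2185362 ] [-0.42338713  0.58555903 -0.02258779] 111.55448013556402 lv 0.6947667097751906
```

View pics/k2_side.png

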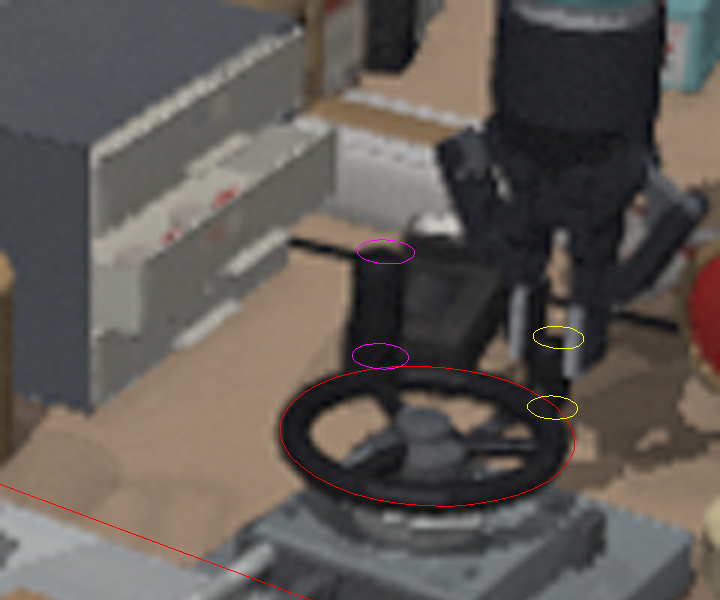

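The knob is between the pads at about (550,350) and the lever is following, so I'll finish the swing.

```bash
python3 -m crank '[[0,0,0.088,0.002,-0.05,0,0.15],[0,0,0.175,0.007,-0.1,0,0.15],[0,0,0.263,0.016,-0.15,0,0.15],[0,0,0.35,0.028,-0.2,0,0.15],[0,0,0.438,0.043,-0.247,0,0.15],[0,0,0.525,0.062,-0.294,0,0.15],[0,0,0.613,0.083,-0.34,0,0.15],[0,0,0.7,0.108,-0.383,0,0.15],[0,0,0.7,0.108,-0.383,0,0.15],[0,0,0.7,0.108,-0.383,0,0.15]]'
python3 - <<'E'
from lev import *
from h import *
s=sense();d=s['tool_pos'][:2]-W((0,-205,0))[:2];print(s['wrist_force'],s['wrist_torque'],np.hypot(*d),"lv",-np.arctan2(d[1],d[0])-np.radians(60.08))
overlay(10.06,1.25,tag='k3',crop={'top':(260,180,420,300),'side':(290,150,410,260)})
E
```

```text
time: 21.87
tool_pos: [446.8, -237.3, 104.9]
orientation: [180.0, 0.3, 48.4]
wrist_force: [-5.9, -4.3, 6.6]
width: 20.8
[-5.88772938 -4.27478968  6.64548614] [-0.89367355  1.3317031   0.04904076] 111.58741919306458 lv 1.2367561914185425
```

View pics/k3_side.png

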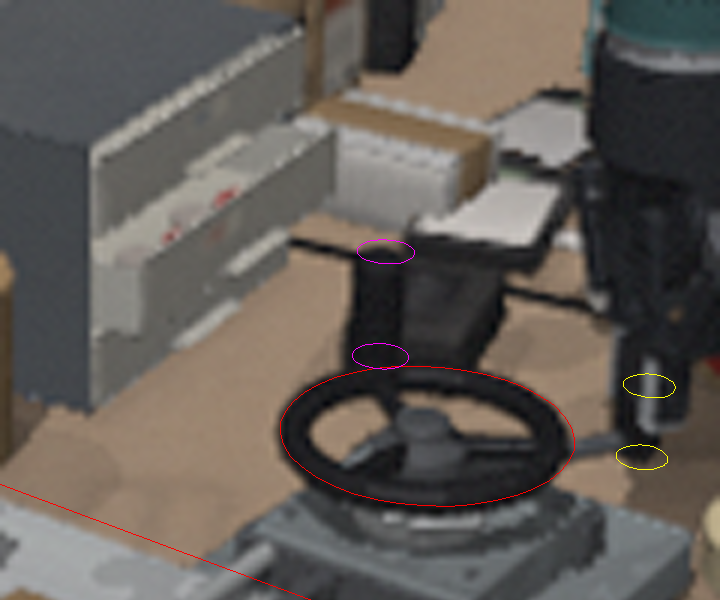

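```bash
python3 -m crank '[[0,0,0.02,0,-0.01,0,0.15],[0,0,0.04,0,-0.025,0,0.15],[0,0,0.04,0,-0.025,0,0.15]]'
python3 -m crank '[[0,0,0.02,0,-0.01,0,0.15],[0,0,0.04,0,-0.025,0,0.15],[0,0,0.04,0,-0.025,0,0.15]]'
python3 - <<'E'
from lev import *
from h import *
s=sense();d=s['tool_pos'][:2]-W((0,-205,0))[:2];print(s['wrist_force'],s['wrist_torque'],np.hypot(*d),"lv",-np.arctan2(d[1],d[0])-np.radians(60.08))
E
```

```text
time: 22.22
tool_pos: [445.6, -236.2, 105.0]
orientation: [179.8, 0.3, 46.6]
wrist_force: [-3.4, -6.4, 2.8]
width: 20.3
time: 22.47
tool_pos: [445.5, -235.7, 105.2]
orientation: [179.4, 0.2, 44.8]
wrist_force: [3.2, -12.3, -5.0]
width: 20.4
[  3.17746556 -12.29012867  -4.95336478] [-2.36502951 -0.52503535  0.20698471] 111.20304231773069 lv 1.2544087009399663
```

It has stopped at 1.25 and the force is rising, so the lever is at its stop. Release, rise and check.

```bash
python3 -m crank '[[0,0,-0.03,0,0.03,0,0.4],[0,0,-0.03,0,0.03,0,0.6],[0,0,-0.03,0,0.03,0,0.6],[0,0,-0.03,0,0.03,0,0.6],[0,0,-0.03,0,0.03,0,0.6]]'
python3 -m crank '[[0,0,0,0,0,-0.15,0.6],[0,0,0,0,0,-0.35,0.6],[0,0,0,0,0,-0.6,0.6],[0,0,0,0,0,-0.8,0.6],[0,0,0,0,0,-0.9,0.6],[0,0,0,0,0,-0.9,0.6]]'
python3 -m crank '[[0,0,0,-0.3,-0.1,0,0.6],[0,0,0,-0.6,0.3,0,0.6],[0,0,0,-0.9,0.6,0,0.6],[0,0,0,-0.9,0.6,0,0.6],[0,0,0,-0.9,0.6,0,0.6],[0,0,0,-0.9,0.6,0,0.6]]'
python3 -c "
from h import *
print(sense()['qpos'],sense()['tool_pos'])
overlay(10.06,1.25,tag='f1',crop={'top':(235,170,435,320),'side':(220,150,420,300)})
cv2.imwrite('pics/f1_full.png',cal('top')[2][:,:,::-1])"
```

```text
time: 22.88
tool_pos: [445.2, -233.4, 103.9]
orientation: [-179.9, -0.0, 46.2]
wrist_force: [-1.1, 0.3, -0.1]
width: 51.3
time: 23.38
tool_pos: [447.9, -235.5, 244.0]
orientation: [179.5, -0.1, 46.2]
wrist_force: [0.2, 0.0, 0.5]
width: 51.2
time: 23.88
tool_pos: [416.4, -396.8, 237.5]
orientation: [-180.0, 0.0, 45.9]
wrist_force: [0.4, -0.3, 0.2]
width: 51.2
[-5.00503142e+01  1.08919722e+01 -8.00827107e+00  7.11439274e+01
 -2.29635685e-02  8.40214513e+01] [ 416.39197523 -396.84995978  237.51574574]
```

View pics/f1_top.png

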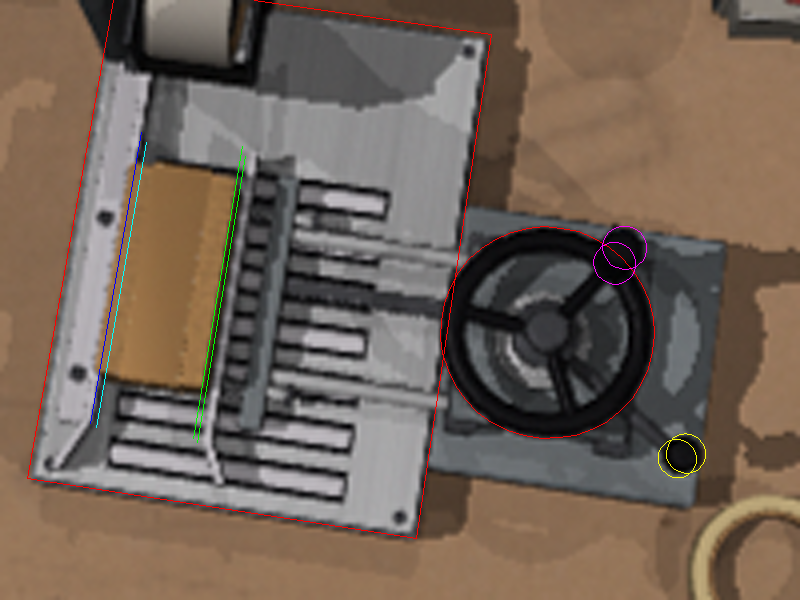

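View pics/f1_side.png

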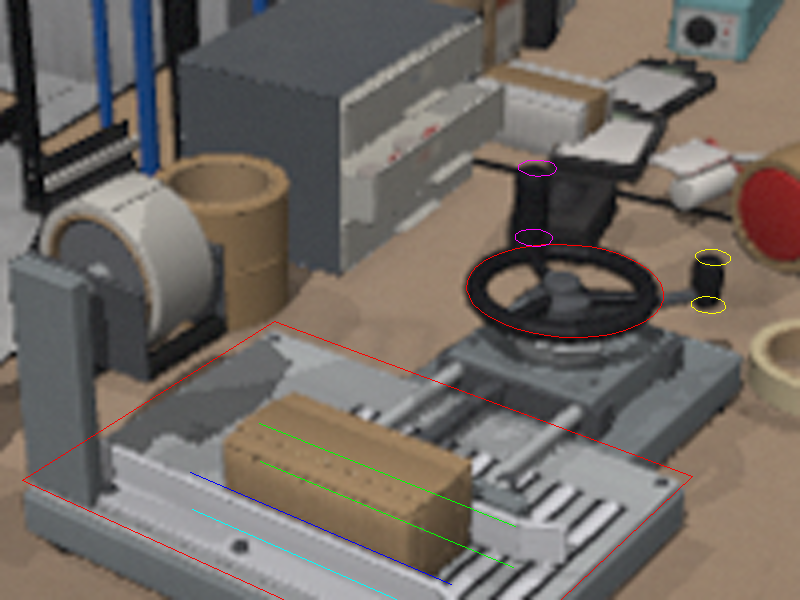

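View pics/f1_full.png

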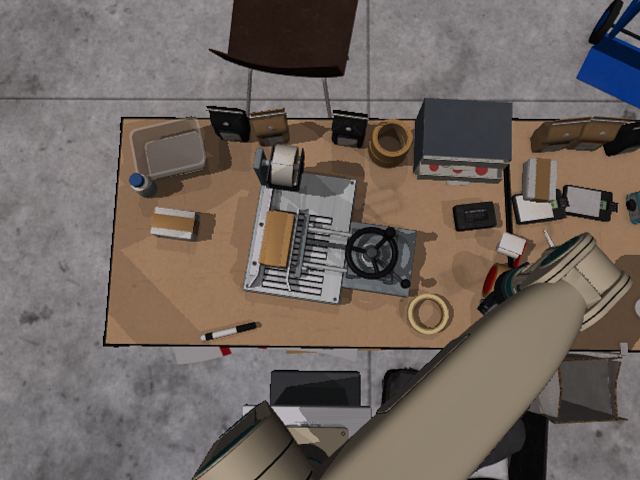

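Run:
```python
from h import *
from scipy.ndimage import map_coordinates
new=cv2.cvtColor(cal("top")[2],cv2.COLOR_RGB2GRAY).astype(float)
old=cv2.imread("pics/top0.png",0).astype(float)
def prof(im,ys):
    a=[]
    for x in np.linspace(-85,85,80):
        q=proj("top",np.array([W((x,y,73)) for y in ys]));a.append(map_coordinates(im,[q[:,1],q[:,0]],order=1))
    return np.median(a,0)
for n,im,c in(("old",old,60-160+9.55*1.138),("new",new,60-160+9.55*10.058)):
    off=np.arange(-50,14,2.);p=prof(im,c+off);print(n,[(int(o),int(v)) for o,v in zip(off,p)])
```

```text
old [(-50, 83), (-48, 82), (-46, 84), (-44, 85), (-42, 85), (-40, 71), (-38, 68), (-36, 86), (-34, 94), (-32, 95), (-30, 95), (-28, 97), (-26, 95), (-24, 83), (-22, 82), (-20, 83), (-18, 82), (-16, 82), (-14, 82), (-12, 69), (-10, 47), (-8, 49), (-6, 53), (-4, 124), (-2, 167), (0, 149), (2, 133), (4, 129), (6, 129), (8, 132), (10, 135), (12, 138)]
new [(-50, 86), (-48, 88), (-46, 87), (-44, 85), (-42, 71), (-40, 56), (-38, 84), (-36, 103), (-34, 107), (-32, 86), (-30, 69), (-28, 62), (-26, 56), (-24, 63), (-22, 61), (-20, 64), (-18, 64), (-16, 61), (-14, 53), (-12, 57), (-10, 97), (-8, 113), (-6, 76), (-4, 42), (-2, 43), (0, 83), (2, 114), (4, 119), (6, 119), (8, 119), (10, 120), (12, 120)]
```

```bash
python3 -c "
from cell import close_job,sense
print(close_job(),sense()['time'])"
```

```text
the job is handed in; nothing more can be done
the job is handed in; nothing more can be done
```

The taper is set up, locked and handed in at about 24 s of the 72 s allowed. I stood the carton on the roller bed and wound the handwheel to about 10.06 rad. I then swung the clamp lever round until it stopped, at about 1.25 rad.

**Last checks**
- **Carton:** the final pictures show it upright and held flat between the rails, against the fixed rail.
- **Springs:** comparing the top pictures before and after, the sprung rail has been pushed back about 6 mm, half its travel. The wheel angle gives the same figure, but a rough reading by eye earlier gave only 3.5–6 mm. All of these are within the 2–10.5 mm allowed.
- **Lever:** at the stop it no longer moved, and the wrist force rose to about 12 N. The final picture shows the knob where the stop should be.
- **Bystanders:** the white box and the black charger look unmoved in the top view.
- **Robot:** the arm is clear and touching nothing.

**Disagreements**
- **Camera fit:** the machine's outline sat up to 4.5 pixels off in the side camera, so I relied on the top view and on the wheel and handle, which matched in both.
- **Gripper width:** it read 1–2 mm under the stated sizes for each thing it held. The holds stayed firm.

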